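# Open up the torque loader for service and lean its guard slats away

### The job

Make the torque loader safe and open it up for service: first lift the range selector lever out of its notch and drop it into the middle (neutral) notch, then open the air bleed valve halfway, to 45 degrees, and only after that take any guard slat out. Set the orange stop block on the bench parallel to the dark steel side upstand and centred on it, with about 65 mm clear between them, lift every guard slat up out of the loader's fence, and lean each one on the upstand, rubber foot down on the bench and against the stop block so that it cannot slide. Leave the drive plug, the hex bit socket and the torque wrench where they are.

Things in the scene. Friction and masses are not known exactly. Their poses are not given: they have to be found in the camera images.
- loader: torque loader: white machine bed 200 x 420 x 40 mm fixed to the bench. Origin: centre of its underside; x to its rear (away from the robot), y to its left. On the line x = -30 mm stands the slat fence, an aluminium channel (floor z = 40, rims z = 75 mm) with slots 1-4 at y = -49, 17, 83, 149 mm, each 13 mm (x) by 60 mm (y); slats lift straight up out. All else on it is under 150 mm high
- selector (a joint): swing of the range selector (rad): a level steel bar 14 mm thick, pointing from its pivot to the robot over a comb with three notches 24 mm wide; 0 = left notch seen from the robot (at the start), 0.5 = middle notch, neutral, 1.0 = right notch. Seen from above it grows counter-clockwise. Friction 0.04 N m. It cannot leave a notch unless lifted
- selector_arm (a joint): lift of the selector lever about a level axis through its pivot (rad): 0 = down in a notch (or 0.15 to 0.2 if resting on a tooth), 0.40 = highest. It clears the teeth above 0.17; swing it at 0.22 to 0.25. It falls by its own weight (0.25 kg) when let go
- selector_knob (a point): middle of the selector's upright round black grip, 24 mm thick, reaching from 5 to 50 mm above the bar's centre line, with a ball top up to 64 mm. This point is 33 mm above the centre line and 130 mm out from the pivot, at z = 118 mm when down; the grip leans with the lever. The comb's teeth (tops at z = 90 mm) are 45 mm nearer the pivot
- selector_pivot (a point): where the lever's swing axis (vertical) and lift axis (level) cross, 85 mm above the bench
- bleed (a joint): angle of the air bleed valve's handle (rad): 0 = shut, handle to the loader's left (+y); grows counter-clockwise seen from above as it opens; pi/2 = fully open, handle towards the robot; 0.785 = halfway, 45 degrees. Friction 0.12 N m; it stays where it is left. Ticks on the white dial at 0, 45 and 90 degrees
- bleed_grip (a point): grip point of the bleed valve's handle, a black blade 12 mm wide, 22 mm tall (z = 58 to 80 mm) and 95 mm long from its axis; this point is 68 mm from the axis, mid-height (z = 69 mm), bare bench below
- bleed_axis (a point): the bleed valve's spindle axis, at the same height; the aluminium valve block below is 50 x 60 x 42 mm
- upstand: the dark steel side upstand, a wall 320 mm long, 130 mm high and 12 mm thick fixed to the bench at the robot's left. Origin: on its face that looks into the bench, at mid-length, at bench level; x horizontally into the wall, y along it, z up
- stop: the squat orange polymer stop block, loose: base 50 mm (x) x 220 mm (y) x 25 mm high, with a grip boss 30 x 50 mm (x, y) in its middle from z = 25 to 55 mm, 0.55 kg. Origin: centre of its underside. Both long sides are alike
- plug: blue anodized drive plug, 44 mm in diameter, 50 mm tall, standing on the bench; leave it alone. Origin: centre of its underside
- socket: satin steel hex bit socket, 36 mm in diameter, 70 mm tall with its bit, standing on the bench; leave it alone. Origin: centre of its underside
- wrench: torque wrench, 310 mm long along its x, lying on the bench at the robot's right; leave it alone. Origin: under its middle
- slat1: guard slat: flat aluminium board 220 mm long, 56 wide, 10 thick, 0.2-0.4 kg, dark field on both faces, 12 mm black rubber strip along its foot. Origin: centre of its foot face; z up the slat, y along its width, x through its thickness (both faces alike). At the start it stands upright in slot 1 of the loader's fence, or is absent
- slat2: guard slat: flat aluminium board 220 mm long, 56 wide, 10 thick, 0.2-0.4 kg, dark field on both faces, 12 mm black rubber strip along its foot. Origin: centre of its foot face; z up the slat, y along its width, x through its thickness (both faces alike). At the start it stands upright in slot 2 of the loader's fence, or is absent
- slat3: guard slat: flat aluminium board 220 mm long, 56 wide, 10 thick, 0.2-0.4 kg, dark field on both faces, 12 mm black rubber strip along its foot. Origin: centre of its foot face; z up the slat, y along its width, x through its thickness (both faces alike). At the start it stands upright in slot 3 of the loader's fence, or is absent
- slat4: guard slat: flat aluminium board 220 mm long, 56 wide, 10 thick, 0.2-0.4 kg, dark field on both faces, 12 mm black rubber strip along its foot. Origin: centre of its foot face; z up the slat, y along its width, x through its thickness (both faces alike). At the start it stands upright in slot 4 of the loader's fence, or is absent
Mind the look-alikes: they are no part of the job. What is shaped like the slat2 but red is not meant.

How it is judged:
By the outcome, as a careful person would: the job done as asked, in the order asked, and still so for the second after the job is handed in, with the robot touching nothing.
Of slat1, slat2, slat3, slat4 only 2 to 3 are there at a start; the rules pass over those that are not, and their reading is None.
At some moment in a run one of stop may be knocked a few centimetres aside while the robot is not near it.
It also fails if it takes over 210 s, if anything falls off the work surface, if the arm or the gripper's body presses on something with over 40 N, if the wrist force passes 120 N, or if a joint passes its speed limit or range.

### The arm

A 6-joint arm with a two-finger parallel gripper is mounted at the origin on the work surface. World frame = base frame: x ahead of the robot, y to its left, z up, the work surface at z = 0. Lengths are in m, angles in rad, forces in N, time in s.
With the tool pointing down it reaches from about 0.375 to 0.9 m from the base axis. Payload 3.1 kg.
Tool frame: the origin (TCP) lies at the very end of the fingers, on their centre line; the grasp point (between the pads) lies 19 mm behind it (grip_depth is the distance from the TCP to the grasp point, in m); z points along the fingers, y is the line along which they close (so a half turn about z gives the same grasp; the last joint's range is limited). The gripper opens to 85 mm and grips with 20 to 120 N. Pads are 22 mm wide; open, the fingers measure 114 mm over their backs; the gripper's body (76 mm by 85 mm) begins 54 mm behind the grasp point. The pads swing forward as they close: fully open they stand 13 mm farther back than shut.
Start: joints at [-1.44, 0.527, 1.433, -0, 1.181, -0.178], TCP at [0.191, -0.595, 0.231] pointing down, gripper open.
Joint ranges: [-3.08, 3.08], [-0.75, 2.2], [0.22, 2.44], [-1.43, 4.57], [0, 2.65], [-2.85, 2.85]. Speed limits (rad/s): [2.79, 2.79, 3.14, 3.14, 3.14, 3.14].

### API

Orientations are given as a unit quaternion [x, y, z, w].
In Python, from station import * gives the robot as it stands.
- The arm moves only by the tool apply_moves, never from a script. Its argument "plan" is a list of rows, each a list of 7 numbers: the shift along the tool's x, y, z in m, then the turn, a rotation vector about the tool's x, y, z in rad, then the gripper command: -1 is fully open, 1 is shut, values between are in proportion. In form: [[dx, dy, dz, wx, wy, wz, jaw], ...]. A call has 1 to 8 rows; each row shifts and turns the commanded pose from where the row before left it, along the tool's axes as they then stand; what a row does not reach is not made up. A row lasts 1/8 s, in which the tool goes at most 62.5 mm and 10.7 degrees, less where a joint would pass 70% of its speed; a pose out of reach is approached as far as the arm can. A call is refused whole if a number of a shift passes 0.0625 or a number of a turn 0.188, either way. A call with a gripper value outside its range is refused whole. The fingers move at their own pace and stop on an object; "force" is the grip in N (left out, the last holds). Time passes only in rows, so rows that do not move let the fingers close. It gives the time, the measured TCP pose, the force, the opening and the grip force at its end, in the units of the state.
- sense(): the state, without advancing time (a new reading comes with each control period).
- snapshot(name): name is "side" or "top"; returns the picture (420x560x3 uint8, red, green, blue); there is no depth.
- calibration(name): a dict with "camera_matrix" (3x3 intrinsics, pixels), "k1" (the pictures are not rectified: a ray, as slopes to the right and down, at radius r is drawn at 1 + k1 r^2 times it, then the intrinsics apply), "R" (3x3) and "t" (3): a world point X has camera coordinates R X + t. Camera axes: x right, y down, z forward; pixel columns grow to the right and rows downward; lengths in m; the calibration is good to about 2 mm. A picture is of the moment at which its call begins. calibration takes no time and is no camera call.
- sign_off(): hands the job in; it is judged then, once.
The state is a dict: "t": time; "q": joint angles; "qd": joint speeds; "tau": joint torques, N m; "tcp_pos": TCP position; "tool_rot": TCP orientation; "force": force on the tool from outside, world axes, zero at the start; "ft_torque": the same for the moment, N m; "finger_gap": opening from 0.0 (shut) to 1.0 (fully open); "gripper_force": force on a finger pad.
Only numpy, scipy, OpenCV 4.12 (cv2) and the standard library are available. Lean on these libraries where they do the work, as an engineer would, in place of code of your own. Each camera call takes 0.05 s, during which the arm holds its last target. There are 200 camera calls.

## Working session

There is one attempt and no reset: what is moved stays moved. The work goes in short steps, Python scripts to look and compute and a tool call to move; the robot and the scene stay as the last step left them, time stands still between calls to the robot, and variables do not carry over. Pictures are saved under pics/ and viewed, at most 14 in all, crops included, and the job is handed in when it is done.

Besides the shell and the picture viewer there is one more tool, called after "Call:" by a JSON object that holds its "api" and its "payload". apply_moves: Moves the arm, as the interface text tells. Its arguments: {"type":"object","properties":{"plan":{"type":"array"},"force":{"type":"number"}},"required":["plan"]}

```bash
ls; mkdir -p pics
cat > h.py <<'E'
from station import *
import numpy as np, cv2
from scipy.spatial.transform import Rotation as Rn
def snap(c,n,up=1,crop=None):
    im=snapshot(c)
    np.save('pics/'+n+'.npy',im)
    o=im[:,:,::-1]
    if crop: r0,r1,c0,c1=crop; o=o[r0:r1,c0:c1]
    cv2.imwrite('pics/'+n+'.png',cv2.resize(o,None,fx=up,fy=up,interpolation=cv2.INTER_CUBIC)); return im
def ray(c,u,v):
    k=calibration(c); K=np.array(k['camera_matrix']); R=np.array(k['R']); t=np.array(k['t'])
    p=cv2.undistortPoints(np.array([[[u,v]]],float),K,np.array([k['k1'],0,0,0,0.]))[0,0]
    return -R.T@t, R.T@np.array([p[0],p[1],1])
def onz(c,u,v,z):
    o,d=ray(c,u,v); return o+d*(z-o[2])/d[2]
def proj(c,X):
    k=calibration(c); K=np.array(k['camera_matrix'])
    r=cv2.projectPoints(np.array(X,float).reshape(-1,1,3),cv2.Rodrigues(np.array(k['R']))[0],np.array(k['t'],float),K,np.array([k['k1'],0,0,0,0.]))[0]
    return r.reshape(-1,2)
E
python3 - <<'E'
from h import *
np.set_printoptions(precision=4,suppress=True)
snap('top','top0',1.4);snap('side','side0',1.4)
for c in('top','side'):
    k=calibration(c);print(k['camera_matrix'],k['k1'],-np.array(k['R']).T@k['t']);print(np.array(k['R']))
s=sense();print(s)
E
```

```text
pics
[[547.0496   0.     281.2039]
 [  0.     547.0496 212.0644]
 [  0.       0.       1.    ]] -0.15789362781862493 [ 0.3869 -0.0839  1.4331]
[[ 0.0168 -0.9998 -0.0142]
 [-0.9944 -0.0153 -0.1041]
 [ 0.1039  0.0159 -0.9945]]
[[454.0595   0.     285.2439]
 [  0.     454.0595 212.6204]
 [  0.       0.       1.    ]] 0.016820234812693964 [0.1278 0.9822 0.7833]
[[-0.9249 -0.3798  0.0144]
 [-0.2127  0.4859 -0.8477]
 [ 0.315  -0.7871 -0.5303]]
{'t': 0.1, 'q': array([-1.4395,  0.5283,  1.4338, -0.    ,  1.1814, -0.1785]), 'qd': array([ 0.001 , -0.0021, -0.0036, -0.0004, -0.0014,  0.0007]), 'tau': array([ -0.0005, -44.3305, -17.8586,  -0.0002,   0.0039,  -0.    ]), 'tcp_pos': array([ 0.1905, -0.5946,  0.2305]), 'tool_rot': array([ 0.988 ,  0.1543,  0.    , -0.0009]), 'force': array([ 0.5445, -0.1909, -0.2539]), 'ft_torque': array([ 0.0056, -0.0325,  0.0238]), 'gripper_force': 0.0, 'finger_gap': 0.9998684801954731}
```

View pics/top0.png

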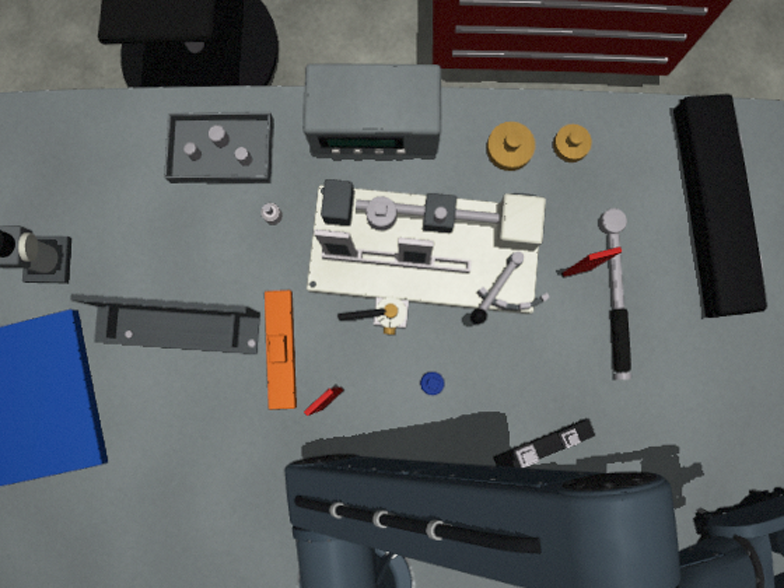

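View pics/side0.png

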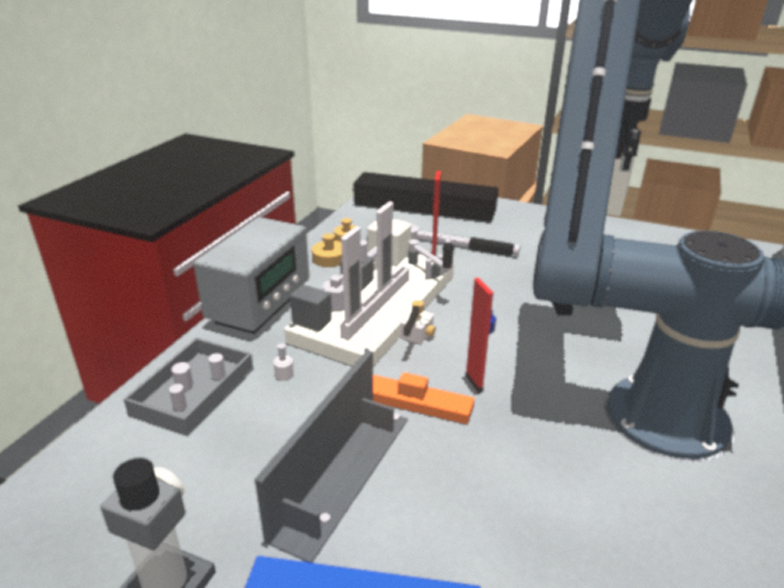

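Run:
```python
from h import *
a=np.load('pics/top0.npy')[190:300,40:300,::-1];b=np.load('pics/side0.npy')[230:400,160:360,::-1]
a=cv2.resize(a,(780,330),interpolation=cv2.INTER_CUBIC);b=cv2.resize(b,(318,270),interpolation=cv2.INTER_CUBIC)
o=np.zeros((600,780,3),np.uint8);o[:330]=a;o[330:,:318]=b
c=np.load('pics/top0.npy')[125:225,210:400,::-1];o[330:573,320:780]=cv2.resize(c,(460,243),interpolation=cv2.INTER_CUBIC)
cv2.imwrite('pics/z1.png',o)
```

```text
(no output)
```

View pics/z1.png

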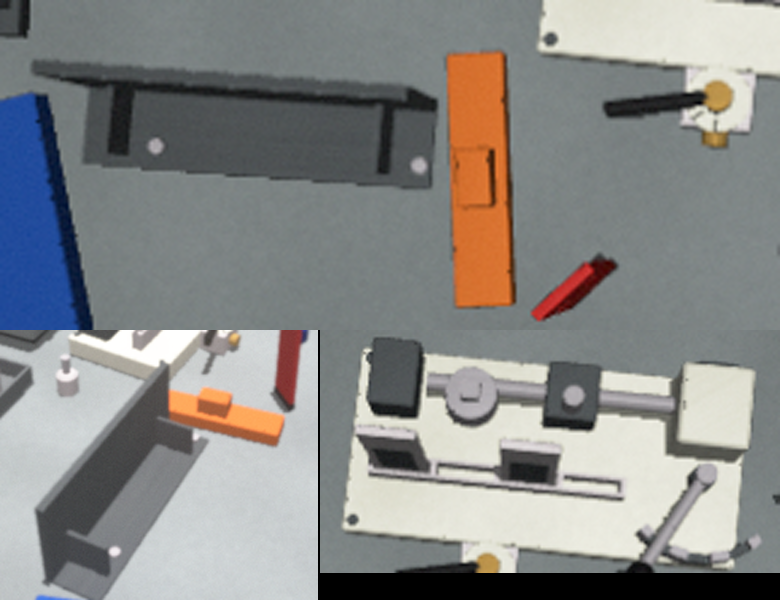

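```bash
cat > m.py <<'E'
from h import *
np.set_printoptions(precision=4,suppress=True)
c3=lambda x,y:(210+(x-320)/2.421,125+(y-330)/2.421)
c1=lambda x,y:(40+x/3,190+y/3)
c2=lambda x,y:(160+x/1.59,230+(y-330)/1.59)
def P(n,c,uv,z): print(n,onz(c,*uv,z))
for n,p in dict(L_farleft=(362,348),L_nearleft=(343,530),L_nearright=(740,567),L_farright=(750,365)).items(): P(n,'top',c3(*p),.04)
P('fence L','top',c3(369,470),.075);P('fence R','top',c3(625,490),.075)
P('slat4 top L','top',c3(358,427),.26);P('slat4 top R','top',c3(417,436),.26)
P('slat2 top L','top',c3(500,440),.26);P('slat2 top R','top',c3(561,447),.26)
P('pivot','top',c3(705,474),.1);P('knobtop','top',(478/1.4,317/1.4),.145)
P('wallT L','top',c1(33,60),.13);P('wallT R','top',c1(408,86),.13);P('wallT Rnear','top',c1(405,101),.13)
P('wallS L','side',c2(38,512),.13);P('wallS R','side',c2(165,362),.13)
P('base NL','top',c1(84,163),.005);P('base NR','top',c1(432,187),.005);P('wallfoot R','top',c1(437,100),.0)
P('axis','top',c1(717,96),.085);P('handletip','top',c1(607,109),.08)
im=np.load('pics/top0.npy').astype(int)
m=((im[...,0]>180)&(im[...,1]>60)&(im[...,1]<150)&(im[...,2]<70)).astype(np.uint8)
k=max(cv2.findContours(m,0,1)[0],key=cv2.contourArea);r=cv2.minAreaRect(k)
for p in cv2.boxPoints(r):P('stop',"top",p,.025)
hsv=cv2.cvtColor(im.astype(np.uint8),cv2.COLOR_RGB2HSV)
for nm,mm in dict(red=((hsv[...,0]<5)|(hsv[...,0]>174))&(hsv[...,1]>180)&(hsv[...,2]>120),blue=(hsv[...,0]>105)&(hsv[...,0]<130)&(hsv[...,1]>150)).items():
  for k in cv2.findContours(mm.astype(np.uint8),0,1)[0]:
    if 60<cv2.contourArea(k)<2500:
      b=cv2.minAreaRect(k);print(nm,b)
      for p in cv2.boxPoints(b):print(onz('top',*p,0)[:2],onz('top',*p,.22)[:2])
E
python3 m.py
```

```text
L_farleft [0.7398 0.0828 0.04  ]
L_nearleft [0.5416 0.0972 0.04  ]
L_nearright [ 0.5086 -0.3243  0.04  ]
L_farright [ 0.7275 -0.3365  0.04  ]
fence L [0.6009 0.0673 0.075 ]
fence R [ 0.5838 -0.1987  0.075 ]
slat4 top L [0.6109 0.0578 0.26  ]
slat4 top R [0.6033 0.0043 0.26  ]
slat2 top L [ 0.6006 -0.0705  0.26  ]
slat2 top R [ 0.5951 -0.1254  0.26  ]
pivot [ 0.598  -0.2783  0.1   ]
knobtop [ 0.4896 -0.2062  0.145 ]
wallT L [0.5194 0.509  0.13  ]
wallT R [0.5032 0.1905 0.13  ]
wallT Rnear [0.491  0.1925 0.13  ]
wallS L [0.513  0.5112 0.13  ]
wallS R [0.4987 0.1897 0.13  ]
base NL [0.44   0.5116 0.005 ]
base NR [0.4259 0.1924 0.005 ]
wallfoot R [0.5028 0.1914 0.    ]
axis [ 0.503  -0.0574  0.085 ]
handletip [0.4912 0.0337 0.08  ]
stop [0.5406 0.1809 0.025 ]
stop [0.5431 0.1327 0.025 ]
stop [0.3274 0.1186 0.025 ]
stop [0.3245 0.1661 0.025 ]
red ((227.2762908935547, 286.75140380859375), (3.865129232406616, 24.82602310180664), 48.012786865234375)
[0.3198 0.1037] [0.3301 0.0749]
[0.3642 0.0563] [0.3676 0.0348]
[0.3568 0.0493] [0.3614 0.0289]
[0.3125 0.0968] [0.3239 0.069 ]
red ((431.794189453125, 180.67648315429688), (3.6380343437194824, 23.040882110595703), 75.96376037597656)
[ 0.6238 -0.4306] [ 0.5875 -0.3774]
[ 0.6402 -0.492 ] [ 0.6013 -0.4293]
[ 0.6307 -0.4942] [ 0.5932 -0.4312]
[ 0.6143 -0.4329] [ 0.5794 -0.3793]
blue ((308.5, 273.5), (15.0, 15.0), 90.0)
[ 0.3959 -0.1151] [ 0.3945 -0.1103]
[ 0.3965 -0.1543] [ 0.395  -0.1435]
[ 0.3575 -0.1548] [ 0.362  -0.1439]
[ 0.3569 -0.1157] [ 0.3615 -0.1108]
```

```bash
cat > d.py <<'E'
# usage: d.py x y z phi [tilt]  -> shift in the present tool frame and turn vector to the target
import sys
from h import *
np.set_printoptions(precision=4,suppress=True)
def tgt(phi,tilt=0): return Rn.from_euler('z',phi)*Rn.from_euler('x',np.pi)*Rn.from_euler('x',tilt)
s=sense();R=Rn.from_quat(s['tool_rot'])
print('t',s['t'],'tcp',s['tcp_pos'],'axes x,z',R.as_matrix()[:,0],R.as_matrix()[:,2],'F',s['force'],'gap',s['finger_gap'],'gf',s['gripper_force'])
if len(sys.argv)>4:
    a=list(map(float,sys.argv[1:])); T=tgt(*a[3:])
    print('shift',R.inv().apply(np.array(a[:3])-s['tcp_pos']),'turn',(R.inv()*T).as_rotvec())
E
python3 d.py .490 -.206 .231 -.589; python3 -c "
from h import *
print(onz('top',270/1.4,212/1.4,.06))"
```

```text
t 0.1 tcp [ 0.1905 -0.5946  0.2305] axes x,z [0.9524 0.3049 0.0003] [-0.0003  0.0019 -1.    ] F [ 0.5445 -0.1909 -0.2539] gap 0.9998684801954731 gf 0.0
shift [ 0.4037 -0.2788  0.0001] turn [-0.0019  0.0006  0.8989]
[0.68390369 0.16817384 0.06      ]
```

Call:
{"api": "apply_moves", "payload": {"plan": [[0.05,-0.035,0,0,0,0,-1],[0.05,-0.035,0,0,0,0,-1],[0.05,-0.035,0,0,0,0,-1],[0.05,-0.035,0,0,0,0,-1],[0.05,-0.035,0,0,0,0,-1],[0.05,-0.035,0,0,0,0,-1],[0.05,-0.035,0,0,0,0,-1],[0.05,-0.034,0,0,0,0,-1]]}}

```text
t: 1.1
tcp_pos: [0.4873, -0.2057, 0.2311]
tool_rot: [0.988, 0.154, -0.0, -0.0]
force: [0.9, -1.0, 0.0]
finger_gap: 1.002
gripper_force: 0.0
```

Call:
{"api": "apply_moves", "payload": {"plan": [[0,0,0,0,0,0.18,-1],[0,0,0,0,0,0.18,-1],[0,0,0,0,0,0.18,-1],[0,0,0,0,0,0.18,-1],[0,0,0,0,0,0.18,-1],[0,0,0,0,0,0,-1]]}}

```text
t: 1.85
tcp_pos: [0.4862, -0.2074, 0.231]
tool_rot: [0.957, -0.29, -0.0, -0.0]
force: [-0.5, 0.1, -1.2]
finger_gap: 1.002
gripper_force: 0.0
```

```bash
python3 d.py .490 -.206 .1 -.589; python3 -c "
from h import *
snap('side','side1',3,(130,270,220,400))"
```

```text
t 1.85 tcp [ 0.4862 -0.2074  0.231 ] axes x,z [ 0.832  -0.5548 -0.0009] [-0.0007  0.0005 -1.    ] F [-0.4754  0.0512 -1.1542] gap 1.0022804877672364 gf 0.0
shift [ 0.0025 -0.0032  0.131 ] turn [-0.      0.0009  0.0009]
```

View pics/side1.png

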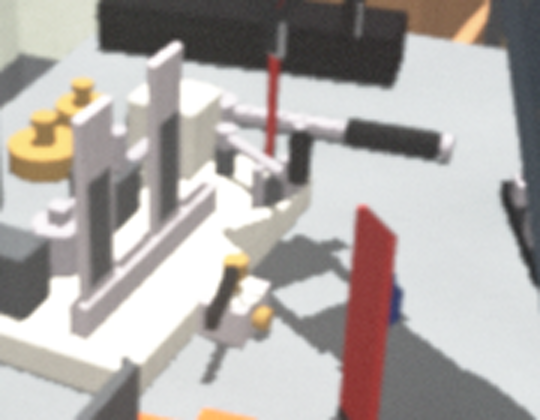

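```bash
python3 -c "
from h import *
print(proj('side',[[.49,-.206,.149],[.49,-.206,.09]]),proj('top',[[.49,-.206,.149]]))
print(onz('side',320.5,173,.149), onz('side',320.,182,.118))"
```

```text
[[320.38263146 174.34351489]
 [319.33223526 191.22062418]] [[341.497848   226.11478185]]
[ 0.4925422  -0.21469249  0.149     ] [ 0.49223319 -0.21432267  0.118     ]
```

Call:
{"api": "apply_moves", "payload": {"plan": [[0.003,-0.002,0.04,0,0,0,-1],[0,0,0.04,0,0,0,-1],[0,0,0.03,0,0,0,-1],[0,0,0.019,0,0,0,-1],[0,0,0,0,0,0,-1]], "force": 40}}

```text
t: 2.52
tcp_pos: [0.4891, -0.2069, 0.1009]
tool_rot: [0.957, -0.29, -0.002, -0.001]
force: [-0.2, -0.3, 0.4]
finger_gap: 1.0
gripper_force: 0.0
```

Call:
{"api": "apply_moves", "payload": {"plan": [[0,0,0,0,0,0,0.2],[0,0,0,0,0,0,0.4],[0,0,0,0,0,0,0.6],[0,0,0,0,0,0,0.8],[0,0,0,0,0,0,1],[0,0,0,0,0,0,1],[0,0,0,0,0,0,1]]}}

```text
t: 3.4
tcp_pos: [0.4902, -0.2076, 0.1025]
tool_rot: [0.957, -0.291, 0.0, 0.0]
force: [-0.6, 0.2, 3.0]
finger_gap: 0.267
gripper_force: 39.3
```

Call:
{"api": "apply_moves", "payload": {"plan": [[0.0013,0,-0.0078,0,-0.06,0,1],[0.0013,0,-0.0078,0,-0.06,0,1],[0.0013,0,-0.0078,0,-0.06,0,1],[0.0013,0,-0.0078,0,-0.06,0,1],[0,0,0,0,0,0,1],[0,0,0,0,0,0,1]]}}

```text
t: 4.15
tcp_pos: [0.4963, -0.2117, 0.1326]
tool_rot: [0.95, -0.289, -0.115, -0.035]
force: [-1.3, 1.6, 2.0]
finger_gap: 0.271
gripper_force: 39.6
```

Call:
{"api": "apply_moves", "payload": {"plan": [[0.0003,0.0061,0,-0.0119,0,-0.0486,1],[0.0006,0.0122,-0.0001,-0.0238,0,-0.0971,1],[0.0006,0.0122,-0.0001,-0.0238,0,-0.0971,1],[0.0006,0.0122,-0.0001,-0.0238,0,-0.0971,1],[0.0006,0.0122,-0.0001,-0.0238,0,-0.0971,1],[0.0003,0.0061,0,-0.0119,0,-0.0486,1],[0,0,0,0,0,0,1],[0,0,0,0,0,0,1]]}}

```text
t: 5.15
tcp_pos: [0.4762, -0.2694, 0.1326]
tool_rot: [0.992, -0.045, -0.12, -0.005]
force: [-4.5, -2.1, 1.9]
finger_gap: 0.268
gripper_force: 39.6
```

```bash
python3 d.py; python3 -c "
from h import *
snap('side','side2',4,(150,230,260,400))
snap('top','top2',4,(150,270,300,440))"
```

```text
t 5.15 tcp [ 0.4762 -0.2694  0.1326] axes x,z [ 0.9671 -0.0889 -0.2383] [-0.2374  0.0207 -0.9712] F [-4.4992 -2.1481  1.8859] gap 0.2679344768423492 gf 39.612969160079956
```

View pics/side2.png

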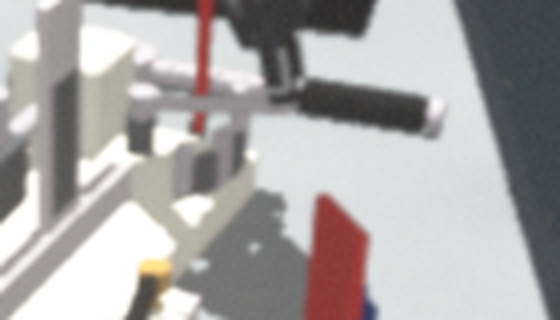

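Call:
{"api": "apply_moves", "payload": {"plan": [[-0.0008,0,0.0078,0,0.06,0,1],[-0.0008,0,0.0078,0,0.06,0,1],[-0.0008,0,0.0078,0,0.06,0,1],[-0.0008,0,0.0078,0,0.06,0,1],[0,0,0,0,0,0,1],[0,0,0,0,0,0,1]]}}

```text
t: 6.0
tcp_pos: [0.469, -0.2686, 0.1026]
tool_rot: [0.999, -0.045, -0.001, 0.0]
force: [-4.4, -2.1, 5.2]
finger_gap: 0.262
gripper_force: 39.8
```

Call:
{"api": "apply_moves", "payload": {"plan": [[0,0,0,0,0,0,0.2],[0,0,0,0,0,0,-0.4],[0,0,0,0,0,0,-1],[0,0,0,0,0,0,-1],[0,0,-0.02,0,0,0,-1],[0,0,-0.05,0,0,0,-1],[0,0,-0.06,0,0,0,-1],[0,0,-0.06,0,0,0,-1]]}}

```text
t: 7.0
tcp_pos: [0.4687, -0.268, 0.2939]
tool_rot: [0.999, -0.045, -0.0, -0.0]
force: [1.1, -0.4, -0.3]
finger_gap: 1.0
gripper_force: 0.0
```

Call:
{"api": "apply_moves", "payload": {"plan": [[-0.04,-0.04,0,0,0,0,-1],[-0.04,-0.04,0,0,0,0,-1],[-0.04,-0.04,0,0,0,0,-1],[0,0,0,0,0,0,-1]]}}

```text
t: 7.5
tcp_pos: [0.3565, -0.134, 0.2917]
tool_rot: [0.999, -0.044, -0.002, -0.001]
force: [0.8, -0.4, 0.0]
finger_gap: 0.998
gripper_force: 0.0
```

```bash
python3 d.py .494 .010 .2 1.70; python3 -c "
from h import *
im=snapshot('side');im2=snapshot('top');np.save('pics/t3.npy',im2)
o=np.zeros((600,760,3),np.uint8)
o[:300,:760]=cv2.resize(im[140:215,240:430,::-1],(760,300),interpolation=cv2.INTER_CUBIC)
o[300:,:]=cv2.resize(im2[165:240,220:410,::-1],(760,300),interpolation=cv2.INTER_CUBIC)
cv2.imwrite('pics/z3.png',o)"
```

```text
t 7.5 tcp [ 0.3565 -0.134   0.2917] axes x,z [ 0.9961 -0.0882 -0.0036] [-0.0033  0.0028 -1.    ] F [ 0.783  -0.3623  0.0128] gap 0.9980886654019601 gf 0.0
shift [ 0.1246 -0.1554  0.0916] turn [-0.005   0.0004 -1.7883]
```

View pics/z3.png

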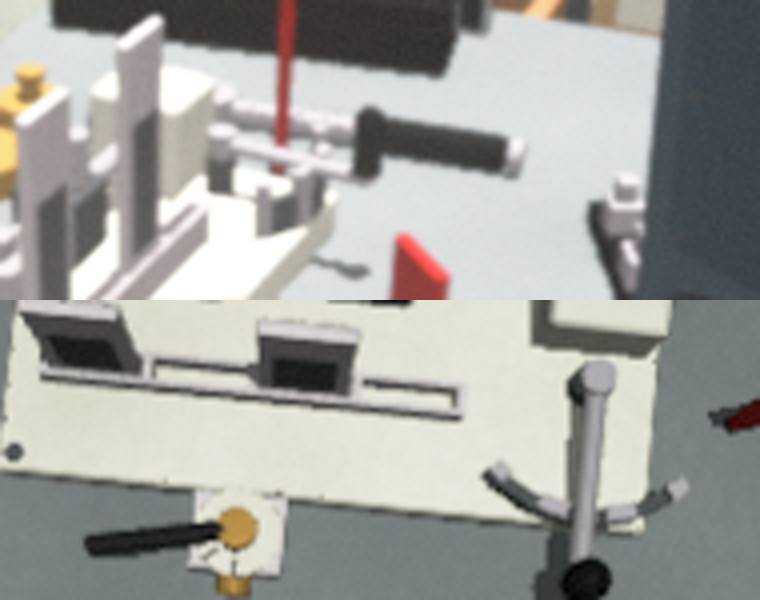

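Call:
{"api": "apply_moves", "payload": {"plan": [[0.0312,-0.0388,0,0,0,0,-1],[0.0312,-0.0388,0,0,0,0,-1],[0.0312,-0.0388,0,0,0,0,-1],[0.0312,-0.0388,0,0,0,0,-1],[0,0,0,0,0,0,-1]]}}

```text
t: 8.22
tcp_pos: [0.5023, 0.0065, 0.2919]
tool_rot: [0.999, -0.043, 0.001, 0.0]
force: [-0.6, -0.1, -0.6]
finger_gap: 0.996
gripper_force: 0.0
```

Call:
{"api": "apply_moves", "payload": {"plan": [[0,0,0,0,0,-0.179,-1],[0,0,0,0,0,-0.179,-1],[0,0,0,0,0,-0.179,-1],[0,0,0,0,0,-0.179,-1],[0,0,0,0,0,-0.179,-1],[0,0,0,0,0,-0.179,-1],[0,0,0,0,0,-0.179,-1],[0,0,0,0,0,-0.179,-1]]}}

```text
t: 9.22
tcp_pos: [0.499, 0.0038, 0.292]
tool_rot: [0.782, 0.623, -0.0, 0.0]
force: [0.5, -0.6, -0.1]
finger_gap: 0.999
gripper_force: 0.0
```

Call:
{"api": "apply_moves", "payload": {"plan": [[0,0,0,0,0,-0.179,-1],[0,0,0,0,0,-0.179,-1],[0,0,0.06,0,0,0,-1],[0,0,0.06,0,0,0,-1],[0,0,0.05,0,0,0,-1],[0,0,0,0,0,0,-1]]}}

```text
t: 9.98
tcp_pos: [0.496, 0.0046, 0.1189]
tool_rot: [0.661, 0.751, -0.002, -0.004]
force: [0.3, 0.1, 0.2]
finger_gap: 1.002
gripper_force: 0.0
```

```bash
python3 d.py .494 .010 .05 1.70
```

```text
t 9.975 tcp [0.496  0.0046 0.1189] axes x,z [-0.1271  0.9919  0.0027] [-0.0092  0.0016 -1.    ] F [0.2616 0.0642 0.2162] gap 1.0022123109951402 gf 0.0
shift [ 0.0055 -0.0007  0.0689] turn [-0.009  -0.0027 -0.0017]
```

Descend and close on the blade.

Call:
{"api": "apply_moves", "payload": {"plan": [[0.0055,-0.001,0.03,0,0,0,-1],[0,0,0.03,0,0,0,-1],[0,0,0.008,0,0,0,-1],[0,0,0,0,0,0,0],[0,0,0,0,0,0,0.4],[0,0,0,0,0,0,0.6],[0,0,0,0,0,0,0.7],[0,0,0,0,0,0,0.7]]}}

```text
t: 10.98
tcp_pos: [0.4969, 0.0106, 0.0544]
tool_rot: [0.66, 0.751, 0.0, 0.0]
force: [0.3, -0.9, -0.4]
finger_gap: 0.153
gripper_force: 0.0
```

Call:
{"api": "apply_moves", "payload": {"plan": [[0,0,0,0,0,0,0.85],[0,0,0,0,0,0,1],[0,0,0,0,0,0,1],[0,0,0,0,0,0,1]], "force": 40}}

```text
t: 11.48
tcp_pos: [0.4969, 0.0106, 0.0544]
tool_rot: [0.66, 0.751, -0.0, 0.0]
force: [-0.9, 0.8, 5.3]
finger_gap: 0.13
gripper_force: 42.5
```

```bash
python3 d.py
```

```text
t 11.475 tcp [0.4969 0.0106 0.0544] axes x,z [-0.1287  0.9917 -0.0002] [ 0.0002 -0.0002 -1.    ] F [-0.9185  0.7989  5.3078] gap 0.12988387476055685 gf 42.467291951179504
```

Call:
{"api": "apply_moves", "payload": {"plan": [[-0.0003,-0.0066,0,0,0,-0.0975,1],[-0.0003,-0.0066,0,0,0,-0.0975,1],[-0.0003,-0.0066,0,0,0,-0.0975,1],[-0.0003,-0.0066,0,0,0,-0.0975,1],[-0.0003,-0.0066,0,0,0,-0.0975,1],[-0.0003,-0.0066,0,0,0,-0.0975,1],[0,0,0,0,0,0,1],[0,0,0,0,0,0,1]]}}

```text
t: 12.48
tcp_pos: [0.461, -0.0055, 0.0544]
tool_rot: [0.415, 0.91, -0.0, 0.0]
force: [-1.5, -1.2, 5.3]
finger_gap: 0.128
gripper_force: 42.6
```

```bash
python3 d.py
```

```text
t 12.475 tcp [ 0.461  -0.0055  0.0544] axes x,z [-0.6549  0.7557 -0.0002] [-0.0001 -0.0004 -1.    ] F [-1.5338 -1.2376  5.3002] gap 0.12782313805280746 gf 42.62338042259216
```

Call:
{"api": "apply_moves", "payload": {"plan": [[0,0,0,0,0,0,0.5],[0,0,0,0,0,0,0],[0,0,0,0,0,0,-0.6],[0,0,0,0,0,0,-1],[0,0,-0.03,0,0,0,-1],[0,0,-0.06,0,0,0,-1],[0,0,-0.06,0,0,0,-1],[0,0,-0.06,0,0,0,-1]]}}

```text
t: 13.48
tcp_pos: [0.4606, -0.0051, 0.2661]
tool_rot: [0.415, 0.91, -0.0, -0.0]
force: [1.5, -0.2, 0.2]
finger_gap: 0.998
gripper_force: 0.0
```

```bash
python3 d.py .434 .150 .24 3.207
```

```text
t 13.475 tcp [ 0.4606 -0.0051  0.2661] axes x,z [-0.6548  0.7558  0.0001] [-0.0002 -0.0001 -1.    ] F [ 1.5348 -0.155   0.1823] gap 0.9976371689674405 gf 0.0
shift [0.1347 0.0814 0.0261] turn [-0.0001 -0.0002 -0.9223]
```

Call:
{"api": "apply_moves", "payload": {"plan": [[0.045,0.027,0,0,0,0,-1],[0.045,0.027,0,0,0,0,-1],[0.045,0.027,0,0,0,0,-1],[0,0,0,0,0,-0.184,-1],[0,0,0,0,0,-0.184,-1],[0,0,0,0,0,-0.184,-1],[0,0,0,0,0,-0.184,-1],[0,0,0,0,0,-0.184,-1]]}}

```text
t: 14.48
tcp_pos: [0.4335, 0.1498, 0.264]
tool_rot: [-0.035, 0.999, -0.0, -0.0]
force: [-1.0, -0.0, -0.4]
finger_gap: 0.996
gripper_force: 0.0
```

```bash
python3 d.py .434 .150 .029 3.207; python3 -c "
from h import *
im=snapshot('side');im2=snapshot('top');np.save('pics/t4.npy',im2)
o=np.zeros((600,760,3),np.uint8)
o[:300,:760]=cv2.resize(im[200:300,180:433,::-1],(760,300),interpolation=cv2.INTER_CUBIC)
o[300:,:]=cv2.resize(im2[190:290,170:423,::-1],(760,300),interpolation=cv2.INTER_CUBIC)
cv2.imwrite('pics/z4.png',o)"
```

```text
t 14.475 tcp [0.4335 0.1498 0.264 ] axes x,z [-0.9976 -0.0693  0.0007] [-0.0007 -0.0002 -1.    ] F [-0.9539 -0.0115 -0.4351] gap 0.9962536476951616 gf 0.0
shift [-0.0006  0.0002  0.235 ] turn [-0.0001 -0.0007  0.004 ]
```

View pics/z4.png

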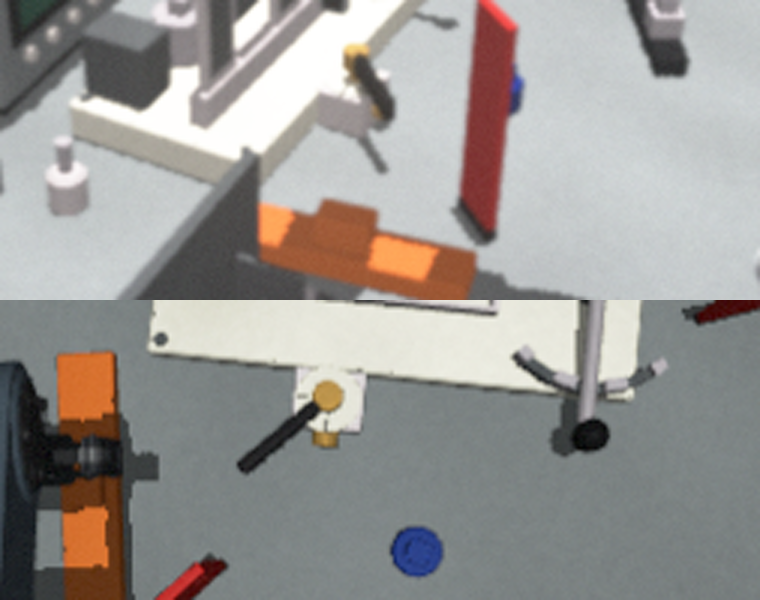

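Call:
{"api": "apply_moves", "payload": {"plan": [[0,0,0.05,0,0,0,-0.3],[0,0,0.06,0,0,0,-0.3],[0,0,0.06,0,0,0,-0.3],[0,0,0.04,0,0,0,-0.3],[0,0,0.024,0,0,0,-0.3],[0,0,0,0,0,0,-0.3],[0,0,0,0,0,0,0]], "force": 60}}

```text
t: 15.45
tcp_pos: [0.4345, 0.1498, 0.0308]
tool_rot: [-0.031, 1.0, -0.0, 0.001]
force: [0.9, 0.3, -0.7]
finger_gap: 0.498
gripper_force: 0.0
```

Call:
{"api": "apply_moves", "payload": {"plan": [[0,0,0,0,0,0,0.2],[0,0,0,0,0,0,0.4],[0,0,0,0,0,0,0.7],[0,0,0,0,0,0,1],[0,0,0,0,0,0,1],[0,0,0,0,0,0,1]]}}

```text
t: 16.2
tcp_pos: [0.4349, 0.1497, 0.0316]
tool_rot: [-0.032, 1.0, -0.0, 0.001]
force: [-0.0, -2.0, 5.8]
finger_gap: 0.339
gripper_force: 61.1
```

Call:
{"api": "apply_moves", "payload": {"plan": [[0,0,-0.02,0,0,0,1],[0,0,-0.04,0,0,0,1],[0,0,-0.06,0,0,0,1],[0,0,-0.06,0,0,0,1],[0,0,-0.04,0,0,0,1],[0,0,0,0,0,0,1]]}}

```text
t: 16.95
tcp_pos: [0.4353, 0.1501, 0.2528]
tool_rot: [-0.032, 0.999, 0.0, 0.004]
force: [-0.0, 0.2, -5.9]
finger_gap: 0.339
gripper_force: 61.3
```

```bash
python3 d.py .600 .346 .25 1.522
```

```text
t 16.95 tcp [0.4353 0.1501 0.2528] axes x,z [-0.998  -0.0631 -0.0077] [ 0.0077  0.0007 -1.    ] F [-0.0054  0.2078 -5.9487] gap 0.33893572234831104 gf 61.308109760284424
shift [-0.1767  0.1851  0.0042] turn [0.0066 0.0056 1.6827]
```

Call:
{"api": "apply_moves", "payload": {"plan": [[-0.0353,0.037,0,0,0,0,1],[-0.0353,0.037,0,0,0,0,1],[-0.0353,0.037,0,0,0,0,1],[-0.0353,0.037,0,0,0,0,1],[-0.0353,0.037,0,0,0,0,1],[0,0,0,0,0,0,1]]}}

```text
t: 17.7
tcp_pos: [0.5987, 0.3478, 0.2447]
tool_rot: [-0.033, 0.999, -0.0, -0.002]
force: [-0.0, -0.4, -7.1]
finger_gap: 0.337
gripper_force: 62.0
```

Call:
{"api": "apply_moves", "payload": {"plan": [[0,0,0,0,0,0.12,1],[0,0,0,0,0,0.17,1],[0,0,0,0,0,0.17,1],[0,0,0,0,0,0.17,1],[0,0,0,0,0,0.17,1],[0,0,0,0,0,0.17,1],[0,0,0,0,0,0.17,1],[0,0,0,0,0,0.17,1]]}}

```text
t: 18.7
tcp_pos: [0.5959, 0.3441, 0.246]
tool_rot: [0.586, 0.81, -0.003, -0.002]
force: [0.1, 1.4, -6.2]
finger_gap: 0.336
gripper_force: 62.0
```

Call:
{"api": "apply_moves", "payload": {"plan": [[0,0,0,0,0,0.17,1],[0,0,0,0,0,0.14,1],[0,0,0,0,0,0.06,1],[0,0,0,0,0,0,1],[0,0,0,0,0,0,1]]}}

```text
t: 19.32
tcp_pos: [0.5973, 0.3449, 0.2481]
tool_rot: [0.723, 0.691, -0.002, -0.001]
force: [0.5, 0.3, -6.4]
finger_gap: 0.333
gripper_force: 62.0
```

```bash
python3 d.py .600 .346 .034 1.522; python3 -c "
from h import *
im2=snap('top','top5',3,(130,260,40,300))"
```

```text
t 19.325 tcp [0.5973 0.3449 0.2481] axes x,z [ 0.0455  0.999  -0.0017] [-0.0036 -0.0016 -1.    ] F [ 0.4622  0.3106 -6.3562] gap 0.3327033812906821 gf 61.95647478103638
shift [0.0016 0.0034 0.2141] turn [-0.0036  0.0017  0.0033]
```

View pics/top5.png

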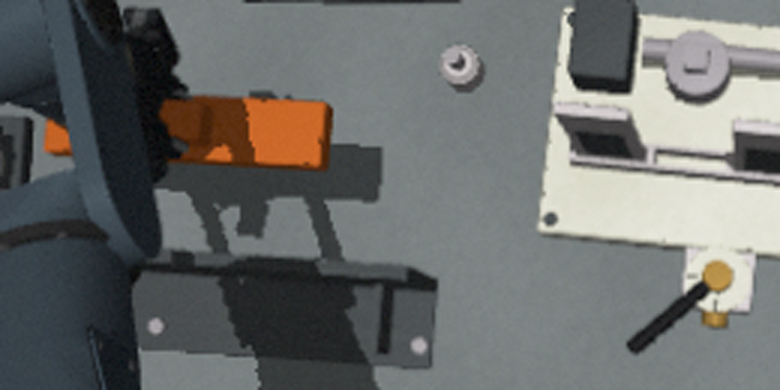

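Call:
{"api": "apply_moves", "payload": {"plan": [[0.0016,0.003,0.05,0,0,0.003,1],[0,0,0.06,0,0,0,1],[0,0,0.05,0,0,0,1],[0,0,0.03,0,0,0,1],[0,0,0.016,0,0,0,1],[0,0,0.008,0,0,0,1],[0,0,0,0,0,0,1]]}}

```text
t: 20.25
tcp_pos: [0.6021, 0.3473, 0.0368]
tool_rot: [0.724, 0.69, 0.001, 0.0]
force: [0.1, 0.4, -5.0]
finger_gap: 0.336
gripper_force: 61.8
```

```bash
python3 d.py .600 .346 .032 1.522
```

```text
t 20.25 tcp [0.6021 0.3473 0.0368] axes x,z [0.0489 0.9988 0.0003] [ 0.0011  0.0003 -1.    ] F [ 0.091   0.3817 -5.0424] gap 0.3357231578867499 gf 61.81140661239624
shift [-0.0014 -0.002   0.0048] turn [ 0.0011 -0.0003 -0.0001]
```

Call:
{"api": "apply_moves", "payload": {"plan": [[-0.0014,-0.002,0.002,0,0,0,1],[0,0,0.003,0,0,0,1],[0,0,0,0,0,0,1]]}}

```text
t: 20.62
tcp_pos: [0.5997, 0.3458, 0.0318]
tool_rot: [0.724, 0.69, 0.0, 0.0]
force: [-0.1, -0.2, -4.6]
finger_gap: 0.335
gripper_force: 62.2
```

Call:
{"api": "apply_moves", "payload": {"plan": [[0,0,0,0,0,0,0.2],[0,0,0,0,0,0,0],[0,0,0,0,0,0,-0.3],[0,0,-0.03,0,0,0,-0.3],[0,0,-0.06,0,0,0,-0.3],[0,0,-0.06,0,0,0,-1],[0,0,-0.06,0,0,0,-1],[0,0,-0.06,0,0,0,-1]]}}

```text
t: 21.62
tcp_pos: [0.5992, 0.3457, 0.3036]
tool_rot: [0.724, 0.69, 0.0, 0.0]
force: [0.7, -0.2, -0.9]
finger_gap: 0.996
gripper_force: 0.0
```

```bash
python3 d.py .61 .031 .30 1.50
```

```text
t 21.625 tcp [0.5992 0.3457 0.3036] axes x,z [0.0491 0.9988 0.0003] [ 0.0008  0.0002 -1.    ] F [ 0.6976 -0.1612 -0.9335] gap 0.9958253169913877 gf 0.0
shift [-0.3138  0.0262  0.0036] turn [ 0.0008 -0.0003  0.0217]
```

Call:
{"api": "apply_moves", "payload": {"plan": [[-0.05,0.004,0,0,0,0,-1],[-0.05,0.004,0,0,0,0,-1],[-0.05,0.004,0,0,0,0,-1],[-0.05,0.004,0,0,0,0,-1],[-0.05,0.004,0,0,0,0,-1],[-0.05,0.004,0,0,0,0.011,-1],[-0.014,0.002,0,0,0,0.011,-1],[0,0,0,0,0,0,-1]]}}

```text
t: 22.62
tcp_pos: [0.61, 0.0303, 0.3014]
tool_rot: [0.732, 0.681, 0.0, -0.0]
force: [-0.6, 0.5, -1.5]
finger_gap: 1.002
gripper_force: 0.0
```

```bash
python3 d.py .612 .031 .225 1.50
python3 - <<'E'
from h import *
np.set_printoptions(precision=4,suppress=True)
im=snapshot('side');im2=snapshot('top')
np.save('pics/t6.npy',im2);np.save('pics/s6.npy',im)
o=np.zeros((600,780,3),np.uint8)
o[:330]=cv2.resize(im2[150:260,40:300,::-1],(780,330),interpolation=cv2.INTER_CUBIC)
o[330:,:480]=cv2.resize(im[130:310,140:460,::-1],(480,270),interpolation=cv2.INTER_CUBIC)
cv2.imwrite('pics/z6.png',o)
a=im2.astype(int);m=((a[...,0]>180)&(a[...,1]>60)&(a[...,1]<150)&(a[...,2]<70)).astype(np.uint8)
k=max(cv2.findContours(m,0,1)[0],key=cv2.contourArea);r=cv2.minAreaRect(k);print(r)
for p in cv2.boxPoints(r):print(p,onz('top',*p,.025))
E
```

```text
t 22.625 tcp [0.61   0.0303 0.3014] axes x,z [0.0727 0.9974 0.0005] [ 0.0003  0.0005 -1.    ] F [-0.6066  0.4951 -1.4605] gap 1.002005972634698 gf 0.0
shift [0.0008 0.002  0.0764] turn [ 0.0002 -0.0005 -0.002 ]
((124.5256118774414, 185.0773162841797), (72.44283294677734, 17.936784744262695), 3.4682295322418213)
[ 87.828  191.8381] [0.5804 0.4553 0.025 ]
[ 88.9131 173.9341] [0.6288 0.4552 0.025 ]
[161.2232 178.3166] [0.6186 0.2563 0.025 ]
[160.1382 196.2205] [0.571  0.2571 0.025 ]
```

View pics/z6.png

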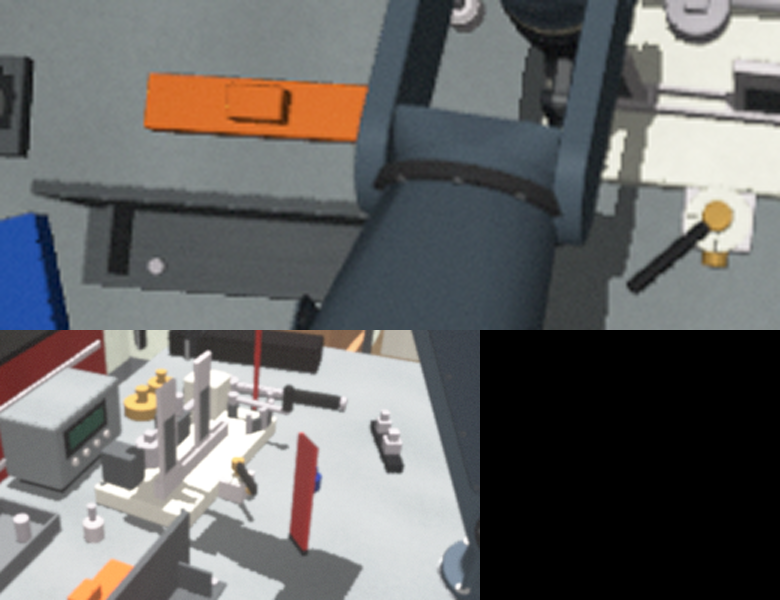

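Call:
{"api": "apply_moves", "payload": {"plan": [[0,0.001,0.04,0,0,0,-1],[0,0,0.03,0,0,0,-1],[0,0,0.009,0,0,0,-1],[0,0,0,0,0,0,0],[0,0,0,0,0,0,0.4],[0,0,0,0,0,0,0.6],[0,0,0,0,0,0,0.6],[0,0,0,0,0,0,0.7]], "force": 40}}

```text
t: 23.72
tcp_pos: [0.611, 0.0307, 0.2226]
tool_rot: [0.732, 0.681, 0.0, 0.0]
force: [0.0, 0.5, 0.8]
finger_gap: 0.15
gripper_force: 0.0
```

Call:
{"api": "apply_moves", "payload": {"plan": [[0,0,0,0,0,0,0.85],[0,0,0,0,0,0,1],[0,0,0,0,0,0,1],[0,0,0,0,0,0,1]]}}

```text
t: 24.22
tcp_pos: [0.6108, 0.0307, 0.2225]
tool_rot: [0.732, 0.682, -0.0, 0.0]
force: [-1.7, 0.5, 4.5]
finger_gap: 0.109
gripper_force: 39.8
```

```bash
python3 d.py
```

```text
t 24.225 tcp [0.6108 0.0307 0.2225] axes x,z [ 0.071   0.9975 -0.0003] [-0.0001 -0.0003 -1.    ] F [-1.7047  0.5435  4.5331] gap 0.10885024001157793 gf 39.780691266059875
```

Call:
{"api": "apply_moves", "payload": {"plan": [[0,0,-0.02,0,0,0,1],[0,0,-0.03,0,0,0,1],[0,0,-0.04,0,0,0,1],[0,0,-0.04,0,0,0,1],[0,0,-0.03,0,0,0,1],[0,0,0,0,0,0,1]], "force": 60}}

```text
t: 24.98
tcp_pos: [0.6122, 0.0307, 0.3835]
tool_rot: [0.732, 0.682, 0.002, 0.002]
force: [0.6, -1.1, -2.9]
finger_gap: 0.109
gripper_force: 58.6
```

```bash
python3 d.py .5051 .4004 .38 1.522
```

```text
t 24.975 tcp [0.6122 0.0307 0.3835] axes x,z [ 0.0708  0.9975 -0.0003] [ 0.0051 -0.0006 -1.    ] F [ 0.633  -1.0959 -2.9384] gap 0.10917024085130954 gf 58.585699796676636
shift [ 0.3612 -0.133   0.0028] turn [ 0.0052  0.0003 -0.0221]
```

Call:
{"api": "apply_moves", "payload": {"plan": [[0.04,-0.015,0,0,0,0,1],[0.05,-0.018,0,0,0,0,1],[0.05,-0.018,0,0,0,-0.011,1],[0.05,-0.018,0,0,0,-0.011,1],[0.05,-0.018,0,0,0,0,1],[0.05,-0.018,0,0,0,0,1],[0.05,-0.018,0,0,0,0,1],[0.02,-0.004,0,0,0,0,1]]}}

```text
t: 25.98
tcp_pos: [0.5029, 0.4002, 0.3785]
tool_rot: [0.723, 0.691, -0.003, -0.001]
force: [0.1, -1.0, -3.5]
finger_gap: 0.108
gripper_force: 58.8
```

Call:
{"api": "apply_moves", "payload": {"plan": [[0,0,0,-0.0733,0,0,1],[0,0,0,-0.0733,0,0,1],[0,0,0,-0.0733,0,0,1],[0,0,0,-0.0733,0,0,1],[0,0,0,-0.0733,0,0,1],[0,0,0,0,0,0,1],[0,0,0,0,0,0,1]]}}

```text
t: 26.85
tcp_pos: [0.5055, 0.3972, 0.3809]
tool_rot: [0.712, 0.678, 0.124, 0.132]
force: [0.2, -1.0, -3.7]
finger_gap: 0.109
gripper_force: 59.0
```

```bash
python3 d.py .5051 .4004 .22 1.522 -.3665
python3 - <<'E'
from h import *
np.set_printoptions(precision=4,suppress=True)
im=snapshot('side');im2=snapshot('top')
o=np.zeros((600,780,3),np.uint8)
o[:330]=cv2.resize(im2[130:240,40:300,::-1],(780,330),interpolation=cv2.INTER_CUBIC)
o[330:,:480]=cv2.resize(im[130:310,140:460,::-1],(480,270),interpolation=cv2.INTER_CUBIC)
cv2.imwrite('pics/z7.png',o)
E
```

```text
t 26.85 tcp [0.5055 0.3972 0.3809] axes x,z [ 0.0496  0.9988 -0.0013] [ 0.3555 -0.0189 -0.9345] F [ 0.2175 -0.9924 -3.7204] gap 0.10930737481621006 gf 58.9971649646759
shift [ 0.0034 -0.0578  0.1502] turn [-0.0026  0.0015 -0.0003]
```

View pics/z7.png

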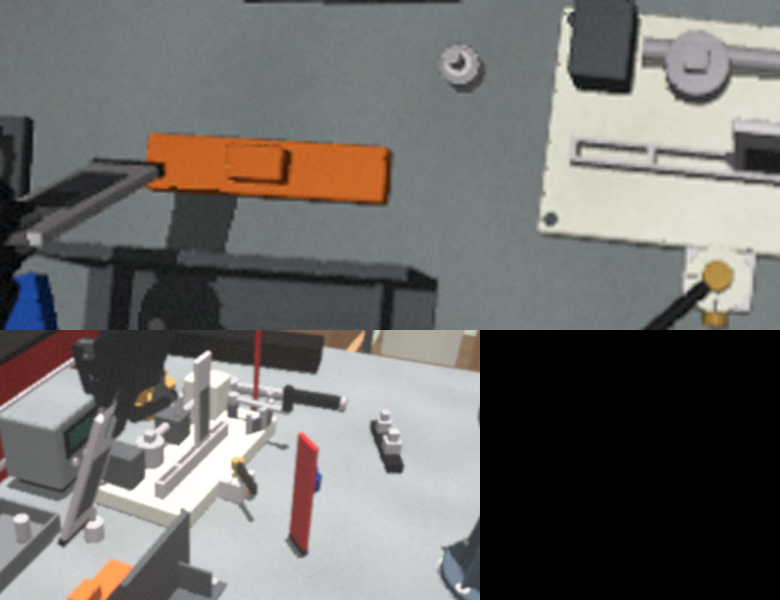

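Call:
{"api": "apply_moves", "payload": {"plan": [[0.0034,-0.0145,0.0375,-0.0026,0.0015,0,1],[0,-0.0145,0.0375,0,0,0,1],[0,-0.0145,0.0375,0,0,0,1],[0,-0.0145,0.0375,0,0,0,1],[0,0,0,0,0,0,1],[0,0,0,0,0,0,1]]}}

```text
t: 27.7
tcp_pos: [0.5071, 0.402, 0.223]
tool_rot: [0.712, 0.678, 0.129, 0.133]
force: [0.0, 0.8, -3.5]
finger_gap: 0.11
gripper_force: 59.2
```

```bash
python3 d.py .5051 .4004 .175 1.522 -.3665
python3 - <<'E'
from h import *
np.set_printoptions(precision=4,suppress=True)
a=snapshot('top').astype(int);m=((a[...,0]>180)&(a[...,1]>60)&(a[...,1]<150)&(a[...,2]<70)).astype(np.uint8)
k=max(cv2.findContours(m,0,1)[0],key=cv2.contourArea);r=cv2.minAreaRect(k)
b=np.array([onz('top',*p,.025) for p in cv2.boxPoints(r)]);print(b,b.mean(0))
E
```

```text
t 27.7 tcp [0.5071 0.402  0.223 ] axes x,z [0.0485 0.9988 0.0032] [ 0.3632 -0.0146 -0.9316] F [ 0.0154  0.7593 -3.4794] gap 0.10993012395208984 gf 59.234851598739624
shift [-0.0019 -0.0193  0.044 ] turn [ 0.0055 -0.0031 -0.0009]
[[0.5816 0.4551 0.025 ]
 [0.6285 0.4551 0.025 ]
 [0.6175 0.2389 0.025 ]
 [0.5714 0.2398 0.025 ]] [0.5997 0.3472 0.025 ]
```

Call:
{"api": "apply_moves", "payload": {"plan": [[-0.001,-0.0097,0.022,0.003,-0.002,0,1],[-0.001,-0.0096,0.022,0.002,-0.001,0,1],[0,0,0,0,0,0,1],[0,0,0,0,0,0,1]]}}

```text
t: 28.25
tcp_pos: [0.5041, 0.4, 0.1754]
tool_rot: [0.712, 0.678, 0.126, 0.132]
force: [-0.3, -0.6, -3.1]
finger_gap: 0.108
gripper_force: 60.9
```

```bash
python3 d.py .5051 .4004 .172 1.522 -.3665
```

```text
t 28.25 tcp [0.5041 0.4    0.1754] axes x,z [0.0497 0.9988 0.0002] [ 0.3579 -0.0176 -0.9336] F [-0.2829 -0.5713 -3.0946] gap 0.10846148084557249 gf 60.90975880622864
shift [ 0.0005 -0.0003  0.0035] turn [ 0.      0.0001 -0.001 ]
```

Call:
{"api": "apply_moves", "payload": {"plan": [[0,-0.0011,0.0028,0,0,0,1],[0,0,0,0,0,0,1],[0,0,0,0,0,0,1]]}}

```text
t: 28.62
tcp_pos: [0.5048, 0.4002, 0.172]
tool_rot: [0.712, 0.678, 0.126, 0.132]
force: [2.9, 0.0, 1.3]
finger_gap: 0.106
gripper_force: 61.5
```

Call:
{"api": "apply_moves", "payload": {"plan": [[0,0.0014,0.0005,0,0,0,1],[0,0.0009,0.0004,0,0,0,1],[0,0,0,0,0,0,1],[0,0,0,0,0,0,1]]}}

```text
t: 29.12
tcp_pos: [0.5054, 0.4001, 0.1719]
tool_rot: [0.712, 0.678, 0.125, 0.132]
force: [-3.8, 0.7, 6.9]
finger_gap: 0.11
gripper_force: 62.7
```

Call:
{"api": "apply_moves", "payload": {"plan": [[0,0.0003,-0.001,0,0,0,1],[0,0,0,0,0,0,1],[0,0,0,0,0,0,1]]}}

```text
t: 29.5
tcp_pos: [0.5055, 0.3998, 0.172]
tool_rot: [0.712, 0.678, 0.125, 0.131]
force: [-1.8, 1.8, 6.6]
finger_gap: 0.108
gripper_force: 62.4
```

Call:
{"api": "apply_moves", "payload": {"plan": [[0,0.0009,0.0004,0,0,0,1],[0,0,0,0,0,0,1],[0,0,0,0,0,0,1]]}}

```text
t: 29.88
tcp_pos: [0.506, 0.3998, 0.1721]
tool_rot: [0.712, 0.678, 0.125, 0.131]
force: [-2.8, 1.5, 7.6]
finger_gap: 0.108
gripper_force: 62.8
```

Call:
{"api": "apply_moves", "payload": {"plan": [[0,0.0005,-0.0014,0,0,0,1],[0,0.0014,0.0005,0,0,0,1],[0,0,0,0,0,0,1],[0,0,0,0,0,0,1]]}}

```text
t: 30.38
tcp_pos: [0.5075, 0.3985, 0.1723]
tool_rot: [0.712, 0.678, 0.123, 0.132]
force: [-2.0, -0.2, 2.0]
finger_gap: 0.111
gripper_force: 61.9
```

```bash
python3 d.py
```

```text
t 30.375 tcp [0.5075 0.3985 0.1723] axes x,z [ 0.05    0.9987 -0.0029] [ 0.3543 -0.0204 -0.9349] F [-2.0048 -0.1536  1.9813] gap 0.11069408114054759 gf 61.857887506484985
```

Call:
{"api": "apply_moves", "payload": {"plan": [[0,-0.0026,0,-0.014,0,0,1],[0,-0.0026,0,-0.014,0,0,1],[0,0,0,0,0,0,1],[0,0,0,0,0,0,1]]}}

```text
t: 30.88
tcp_pos: [0.5039, 0.3989, 0.1708]
tool_rot: [0.71, 0.676, 0.134, 0.142]
force: [5.2, -2.1, -1.9]
finger_gap: 0.11
gripper_force: 60.8
```

```bash
python3 d.py
```

```text
t 30.875 tcp [0.5039 0.3989 0.1708] axes x,z [ 0.0494  0.9988 -0.0023] [ 0.3825 -0.021  -0.9237] F [ 5.2055 -2.1186 -1.9491] gap 0.11000982448908972 gf 60.811727643013
```

Call:
{"api": "apply_moves", "payload": {"plan": [[0,0,0,0,0,0,0.6],[0,0,0,0,0,0,0.3],[0,0,0,0,0,0,0.2],[0,0,0,0,0,0,0.2],[0,0,-0.02,0,0,0,0.2],[0,0,-0.05,0,0,0,0.2],[0,0,-0.06,0,0,0,0.2],[0,0,-0.06,0,0,0,-1]]}}

```text
t: 31.88
tcp_pos: [0.4292, 0.4032, 0.3494]
tool_rot: [0.71, 0.676, 0.134, 0.141]
force: [0.5, 1.3, 0.9]
finger_gap: 0.601
gripper_force: 0.0
```

```bash
python3 d.py .603 -.098 .34 1.50
```

```text
t 31.875 tcp [0.4292 0.4032 0.3494] axes x,z [ 0.0491  0.9988 -0.0004] [ 0.382  -0.0192 -0.924 ] F [0.4788 1.2829 0.8771] gap 0.60080849709227 gf 0.0
shift [-0.492   0.1795  0.0846] turn [ 0.3925 -0.0039  0.0215]
```

Call:
{"api": "apply_moves", "payload": {"plan": [[0,0,0,0.098,0,0,-1],[0,0,0,0.098,0,0,-1],[0,0,0,0.098,0,0,-1],[0,0,0,0.098,0,0,-1],[0,0,0,0,0,0,-1]]}}

```text
t: 32.5
tcp_pos: [0.4317, 0.4031, 0.3474]
tool_rot: [0.725, 0.689, 0.001, 0.001]
force: [-0.4, -0.6, -0.4]
finger_gap: 0.999
gripper_force: 0.0
```

Call:
{"api": "apply_moves", "payload": {"plan": [[-0.054,0.022,0,0,0,0,-1],[-0.054,0.022,0,0,0,0,-1],[-0.054,0.022,0,0,0,0,-1],[-0.054,0.022,0,0,0,0,-1],[-0.054,0.022,0,0,0,0,-1],[-0.054,0.022,0,0,0,0,-1],[-0.054,0.022,0,0,0,0,-1],[-0.054,0.022,0,0,0,0,-1]]}}

```text
t: 33.5
tcp_pos: [0.5846, -0.0378, 0.348]
tool_rot: [0.724, 0.69, -0.0, 0.001]
force: [0.5, 0.9, 0.1]
finger_gap: 0.999
gripper_force: 0.0
```

Call:
{"api": "apply_moves", "payload": {"plan": [[-0.03,0.011,0,0,0,0.011,-1],[-0.03,0.011,0,0,0,0.011,-1],[0,0,0,0,0,0,-1]]}}

```text
t: 33.88
tcp_pos: [0.6035, -0.0994, 0.3475]
tool_rot: [0.733, 0.681, -0.001, 0.001]
force: [-0.1, 0.8, -0.3]
finger_gap: 1.003
gripper_force: 0.0
```

```bash
python3 d.py .603 -.098 .222 1.50
python3 - <<'E'
from h import *
np.set_printoptions(precision=4,suppress=True)
im=snapshot('side');im2=snapshot('top')
o=np.zeros((600,780,3),np.uint8)
o[:330]=cv2.resize(im2[130:240,40:300,::-1],(780,330),interpolation=cv2.INTER_CUBIC)
o[330:,:480]=cv2.resize(im[160:340,140:460,::-1],(480,270),interpolation=cv2.INTER_CUBIC)
cv2.imwrite('pics/z8.png',o)
a=im2.astype(int);m=((a[...,0]>180)&(a[...,1]>60)&(a[...,1]<150)&(a[...,2]<70)).astype(np.uint8)
k=max(cv2.findContours(m,0,1)[0],key=cv2.contourArea);r=cv2.minAreaRect(k)
b=np.array([onz('top',*p,.025) for p in cv2.boxPoints(r)]);print(b,b.mean(0))
E
```

```text
t 33.875 tcp [ 0.6035 -0.0994  0.3475] axes x,z [ 0.0736  0.9973 -0.0028] [ 0.0009 -0.0028 -1.    ] F [-0.1152  0.7519 -0.2799] gap 1.0026757528553734 gf 0.0
shift [ 0.0017 -0.0008  0.1255] turn [ 0.0011  0.0028 -0.0029]
[[0.5825 0.4554 0.025 ]
 [0.6309 0.4547 0.025 ]
 [0.6175 0.2374 0.025 ]
 [0.5699 0.2389 0.025 ]] [0.6002 0.3466 0.025 ]
```

View pics/z8.png

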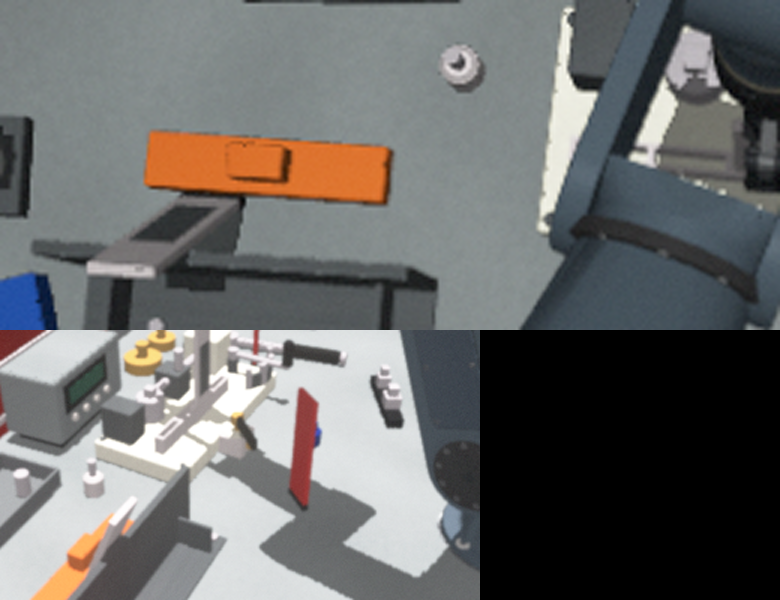

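Call:
{"api": "apply_moves", "payload": {"plan": [[0.0015,-0.001,0.05,0,0,0,-1],[0,0,0.045,0,0,0,-1],[0,0,0.03,0,0,0,-1],[0,0,0,0,0,0,0],[0,0,0,0,0,0,0.4],[0,0,0,0,0,0,0.6],[0,0,0,0,0,0,0.6],[0,0,0,0,0,0,0.7]], "force": 40}}

```text
t: 34.98
tcp_pos: [0.603, -0.0968, 0.223]
tool_rot: [0.732, 0.681, -0.0, 0.001]
force: [1.3, -0.1, 0.6]
finger_gap: 0.148
gripper_force: 0.0
```

Call:
{"api": "apply_moves", "payload": {"plan": [[0,0,0,0,0,0,0.85],[0,0,0,0,0,0,1],[0,0,0,0,0,0,1],[0,0,0,0,0,0,1]]}}

```text
t: 35.48
tcp_pos: [0.6013, -0.0967, 0.2229]
tool_rot: [0.732, 0.681, -0.002, -0.001]
force: [-2.5, -0.4, 4.9]
finger_gap: 0.112
gripper_force: 38.9
```

```bash
python3 d.py
```

```text
t 35.475 tcp [ 0.6013 -0.0967  0.2229] axes x,z [ 0.0714  0.9974 -0.0018] [-0.0034 -0.0015 -1.    ] F [-2.5079 -0.3789  4.8713] gap 0.11176723903133688 gf 38.90316367149353
```

Call:
{"api": "apply_moves", "payload": {"plan": [[0,0,-0.02,0,0,0,1],[0,0,-0.03,0,0,0,1],[0,0,-0.04,0,0,0,1],[0,0,-0.04,0,0,0,1],[0,0,-0.03,0,0,0,1],[0,0,0,0,0,0,1]], "force": 60}}

```text
t: 36.22
tcp_pos: [0.6037, -0.0969, 0.3842]
tool_rot: [0.732, 0.681, 0.001, 0.003]
force: [1.0, -0.2, -3.8]
finger_gap: 0.111
gripper_force: 59.3
```

```bash
python3 d.py .5006 .3012 .38 1.522
```

```text
t 36.225 tcp [ 0.6037 -0.0969  0.3842] axes x,z [ 0.0717  0.9974 -0.0029] [ 0.0048 -0.0032 -1.    ] F [ 0.9654 -0.2439 -3.7902] gap 0.11067118841272564 gf 59.252663254737854
shift [ 0.3897 -0.1314  0.0025] turn [ 0.005   0.0029 -0.0229]
```

Call:
{"api": "apply_moves", "payload": {"plan": [[0.04,-0.0135,0,0,0,0,1],[0.05,-0.0168,0,0,0,0,1],[0.05,-0.0168,0,0,0,-0.011,1],[0.05,-0.0168,0,0,0,-0.011,1],[0.05,-0.0168,0,0,0,0,1],[0.05,-0.0168,0,0,0,0,1],[0.05,-0.0168,0,0,0,0,1],[0.05,-0.0168,0,0,0,0,1]]}}

```text
t: 37.22
tcp_pos: [0.4931, 0.3016, 0.3787]
tool_rot: [0.724, 0.689, -0.003, -0.0]
force: [0.3, -0.2, -3.0]
finger_gap: 0.11
gripper_force: 59.3
```

Call:
{"api": "apply_moves", "payload": {"plan": [[0,0,0,-0.0733,0,0,1],[0,0,0,-0.0733,0,0,1],[0,0,0,-0.0733,0,0,1],[0,0,0,-0.0733,0,0,1],[0,0,0,-0.0733,0,0,1],[0,0,0,0,0,0,1],[0,0,0,0,0,0,1]]}}

```text
t: 38.1
tcp_pos: [0.4945, 0.3004, 0.3802]
tool_rot: [0.712, 0.678, 0.124, 0.132]
force: [0.8, -0.9, -2.6]
finger_gap: 0.11
gripper_force: 59.3
```

```bash
python3 d.py .5003 .3006 .22 1.522 -.3665
python3 - <<'E'
from h import *
np.set_printoptions(precision=4,suppress=True)
im2=snapshot('top');snap('side','s9')
a=im2.astype(int);m=((a[...,0]>180)&(a[...,1]>60)&(a[...,1]<150)&(a[...,2]<70)).astype(np.uint8)
k=max(cv2.findContours(m,0,1)[0],key=cv2.contourArea);r=cv2.minAreaRect(k)
b=np.array([onz('top',*p,.025) for p in cv2.boxPoints(r)]);print(b,b.mean(0))
E
```

```text
t 38.1 tcp [0.4945 0.3004 0.3802] axes x,z [ 0.0497  0.9988 -0.0025] [ 0.3549 -0.02   -0.9347] F [ 0.8446 -0.8543 -2.58  ] gap 0.1095010185395328 gf 59.3156236410141
shift [ 0.0009 -0.0515  0.1518] turn [-0.0031  0.0027  0.0001]
[[0.5832 0.4551 0.025 ]
 [0.6302 0.4547 0.025 ]
 [0.6176 0.2378 0.025 ]
 [0.5715 0.239  0.025 ]] [0.6006 0.3467 0.025 ]
```

Stop unmoved. Descend.

Call:
{"api": "apply_moves", "payload": {"plan": [[0.0009,-0.0129,0.038,-0.0031,0.0027,0,1],[0,-0.0129,0.038,0,0,0,1],[0,-0.0129,0.038,0,0,0,1],[0,-0.0129,0.038,0,0,0,1],[0,0,0,0,0,0,1],[0,0,0,0,0,0,1]]}}

```text
t: 38.95
tcp_pos: [0.5032, 0.3017, 0.2227]
tool_rot: [0.712, 0.678, 0.128, 0.133]
force: [0.7, -0.5, -3.4]
finger_gap: 0.108
gripper_force: 59.4
```

```bash
python3 d.py .5003 .3006 .1755 1.522 -.3665
```

```text
t 38.95 tcp [0.5032 0.3017 0.2227] axes x,z [0.0486 0.9988 0.0023] [ 0.3635 -0.0156 -0.9315] F [ 0.655  -0.4742 -3.3936] gap 0.10761178812780067 gf 59.431214332580566
shift [-0.0014 -0.0198  0.0429] turn [ 0.0058 -0.0022 -0.0007]
```

Call:
{"api": "apply_moves", "payload": {"plan": [[-0.0007,-0.0099,0.0215,0.003,-0.001,0,1],[-0.0007,-0.0099,0.0214,0.003,-0.001,0,1],[0,0,0,0,0,0,1],[0,0,0,0,0,0,1]]}}

```text
t: 39.45
tcp_pos: [0.5044, 0.3052, 0.1855]
tool_rot: [0.711, 0.677, 0.137, 0.135]
force: [-15.5, 3.1, 32.5]
finger_gap: 0.108
gripper_force: 65.4
```

Call:
{"api": "apply_moves", "payload": {"plan": [[0,0.0002,0.003,0,0,0,1],[0,0,0,0,0,0,1],[0,0,0,0,0,0,1]]}}

```text
t: 39.83
tcp_pos: [0.5048, 0.3054, 0.1855]
tool_rot: [0.71, 0.677, 0.137, 0.135]
force: [-25.3, 2.5, 52.2]
finger_gap: 0.106
gripper_force: 68.5
```

```bash
python3 d.py .5003 .3006 .172 1.522 -.3665
```

```text
t 39.825 tcp [0.5048 0.3054 0.1855] axes x,z [0.0458 0.9989 0.0126] [ 0.3777 -0.0057 -0.9259] F [-25.2909   2.5234  52.2169] gap 0.10617120063878567 gf 68.49090456962585
shift [-0.0052 -0.009   0.0108] turn [ 0.0207 -0.0128 -0.0019]
```

Call:
{"api": "apply_moves", "payload": {"plan": [[0,0.002,-0.005,0,0,0,1],[0,0.014,-0.037,0,0,0,1],[0,0,0,0,0,0,1],[0,0,0,0,0,0,1]]}}

```text
t: 40.33
tcp_pos: [0.5, 0.3, 0.2172]
tool_rot: [0.712, 0.678, 0.125, 0.132]
force: [-0.0, 0.4, -3.8]
finger_gap: 0.109
gripper_force: 59.5
```

```bash
python3 d.py .5003 .3006 .22 1.522 -.3665
python3 - <<'E'
from h import *
np.set_printoptions(precision=4,suppress=True)
im=snapshot('side');im2=snapshot('top')
o=np.zeros((600,780,3),np.uint8)
o[:330]=cv2.resize(im2[130:240,40:300,::-1],(780,330),interpolation=cv2.INTER_CUBIC)
o[330:,:480]=cv2.resize(im[200:335,140:380,::-1],(480,270),interpolation=cv2.INTER_CUBIC)
cv2.imwrite('pics/z10.png',o)
a=im2.astype(int);m=((a[...,0]>180)&(a[...,1]>60)&(a[...,1]<150)&(a[...,2]<70)).astype(np.uint8)
k=max(cv2.findContours(m,0,1)[0],key=cv2.contourArea);r=cv2.minAreaRect(k)
b=np.array([onz('top',*p,.025) for p in cv2.boxPoints(r)]);print(b,b.mean(0))
E
```

```text
t 40.325 tcp [0.5    0.3    0.2172] axes x,z [ 0.0496  0.9988 -0.0002] [ 0.3566 -0.0179 -0.9341] F [-0.0488  0.3804 -3.7736] gap 0.10936625988499946 gf 59.45410966873169
shift [ 0.0006  0.0013 -0.0026] turn [-0.0014  0.0005 -0.0007]
[[0.5824 0.4172 0.025 ]
 [0.6293 0.4156 0.025 ]
 [0.6119 0.199  0.025 ]
 [0.5658 0.2014 0.025 ]] [0.5974 0.3083 0.025 ]
```

View pics/z10.png

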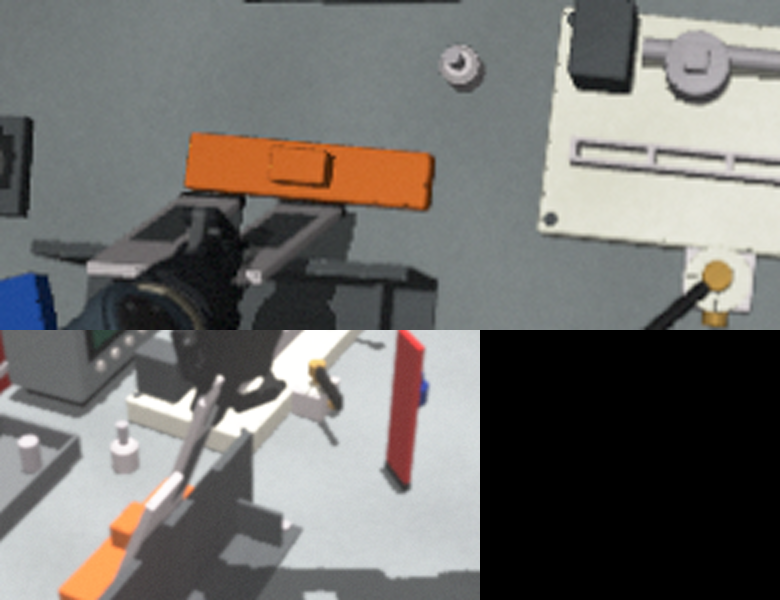

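Run:
```python
from h import *
T=np.array([.5,.3,.2172]);z=np.array([.3566,-.0179,-.9341]);w=np.array([.0496,.9988,0]);y=np.array([.933,-.046,.357])
for nm,b in(('top',-.0375),('foot',.1825)):
  for s in(-1,1):
    for k in(-1,1):
      p=proj('top',T+z*b+s*.028*w+k*.005*y)[0]; q=proj('side',T+z*b+s*.028*w+k*.005*y)[0]
      print(nm,s,k,(p-[40,130])*3,(q-[140,200])*2+[0,330])
```

```text
top -1 -1 [263.46646853 279.62807494] [228.92159951 385.7325792 ]
top -1 1 [263.22267429 266.56128058] [221.00588447 380.70133425]
top 1 -1 [190.46605646 274.55338456] [202.1875684  413.76008677]
top 1 1 [190.06905039 261.54784239] [193.93612367 408.44687095]
foot -1 -1 [340.99000491 209.1583018 ] [174.83412818 511.80675728]
foot -1 1 [340.96368679 197.89967506] [167.97714321 507.24136383]
foot 1 -1 [278.07498838 205.13646858] [149.31362717 541.44270741]
foot 1 1 [277.9399119  193.91693038] [142.20557985 536.64812061]
```

```bash
python3 d.py .499 .2655 .21 1.522 -.349
```

```text
t 40.425 tcp [0.4991 0.2995 0.2153] axes x,z [ 0.0497  0.9988 -0.0019] [ 0.3534 -0.0193 -0.9353] F [-0.673  -0.2625 -3.1754] gap 0.10872918668157927 gf 59.45458173751831
shift [-0.0339 -0.0004  0.0056] turn [ 0.0127  0.0021 -0.0002]
```

Call:
{"api": "apply_moves", "payload": {"plan": [[-0.017,0,0,0.008,0,0,1],[-0.0175,0,0,0.008,0,0,1],[0,0,0,0,0,0,1],[0,0,0,0,0,0,1]]}}

```text
t: 40.92
tcp_pos: [0.498, 0.2656, 0.2156]
tool_rot: [0.713, 0.679, 0.119, 0.125]
force: [-0.8, -0.5, -3.7]
finger_gap: 0.111
gripper_force: 59.4
```

```bash
python3 d.py .499 .2655 .178 1.522 -.349
python3 - <<'E'
from h import *
np.set_printoptions(precision=4,suppress=True)
im2=snapshot('top')
a=im2.astype(int);m=((a[...,0]>180)&(a[...,1]>60)&(a[...,1]<150)&(a[...,2]<70)).astype(np.uint8)
k=max(cv2.findContours(m,0,1)[0],key=cv2.contourArea);r=cv2.minAreaRect(k)
b=np.array([onz('top',*p,.025) for p in cv2.boxPoints(r)]);print(b,b.mean(0))
E
```

```text
t 40.925 tcp [0.498  0.2656 0.2156] axes x,z [ 0.0496  0.9988 -0.0011] [ 0.3394 -0.0178 -0.9405] F [-0.7501 -0.478  -3.6904] gap 0.11069149806788536 gf 59.43514287471771
shift [-0.     -0.0119  0.0357] turn [-0.0022  0.0013 -0.0004]
[[0.5818 0.4172 0.025 ]
 [0.6292 0.4157 0.025 ]
 [0.6126 0.199  0.025 ]
 [0.5661 0.2013 0.025 ]] [0.5974 0.3083 0.025 ]
```

Call:
{"api": "apply_moves", "payload": {"plan": [[0,-0.004,0.012,-0.002,0.001,0,1],[0,-0.004,0.012,0,0,0,1],[0,-0.004,0.0117,0,0,0,1],[0,0,0,0,0,0,1],[0,0,0,0,0,0,1]]}}

```text
t: 41.6
tcp_pos: [0.4991, 0.2655, 0.1786]
tool_rot: [0.713, 0.679, 0.12, 0.126]
force: [-0.3, -1.0, -3.7]
finger_gap: 0.106
gripper_force: 59.4
```

```bash
python3 d.py .499 .2655 .173 1.522 -.349
```

```text
t 41.6 tcp [0.4991 0.2655 0.1786] axes x,z [ 0.0489  0.9988 -0.    ] [ 0.3421 -0.0168 -0.9395] F [-0.3483 -0.9548 -3.6946] gap 0.10608870266739645 gf 59.437463879585266
shift [ 0.     -0.002   0.0052] turn [ 0.0005  0.0001 -0.0001]
```

Call:
{"api": "apply_moves", "payload": {"plan": [[0,-0.0008,0.0025,0,0,0,1],[0,-0.0006,0.0016,0,0,0,1],[0,0,0,0,0,0,1],[0,0,0,0,0,0,1]]}}

```text
t: 42.1
tcp_pos: [0.4991, 0.2654, 0.1745]
tool_rot: [0.713, 0.679, 0.12, 0.126]
force: [-0.5, 0.4, -3.7]
finger_gap: 0.11
gripper_force: 59.5
```

```bash
python3 d.py .499 .2655 .173 1.522 -.349
```

```text
t 42.1 tcp [0.4991 0.2654 0.1745] axes x,z [0.049  0.9988 0.0002] [ 0.3424 -0.0166 -0.9394] F [-0.546   0.38   -3.6983] gap 0.1097748193978643 gf 59.454731941223145
shift [ 0.0001 -0.0006  0.0014] turn [ 0.0009 -0.0001 -0.0002]
```

Call:
{"api": "apply_moves", "payload": {"plan": [[0,0.0014,0.0005,0,0,0,1],[0,0.0009,0.0004,0,0,0,1],[0,0,0,0,0,0,1],[0,0,0,0,0,0,1]]}}

```text
t: 42.6
tcp_pos: [0.5015, 0.2653, 0.1743]
tool_rot: [0.713, 0.679, 0.12, 0.126]
force: [0.2, -0.0, -2.7]
finger_gap: 0.109
gripper_force: 59.5
```

Call:
{"api": "apply_moves", "payload": {"plan": [[0,-0.0006,0.0014,0,0,0,1],[0,0,0,0,0,0,1],[0,0,0,0,0,0,1]]}}

```text
t: 42.98
tcp_pos: [0.5014, 0.2653, 0.1727]
tool_rot: [0.713, 0.679, 0.12, 0.126]
force: [0.4, 0.3, -2.6]
finger_gap: 0.109
gripper_force: 59.5
```

Call:
{"api": "apply_moves", "payload": {"plan": [[0,0.0006,0.0012,0,0,0,1],[0,0,0.0012,0,0,0,1],[0,0,0,0,0,0,1]]}}

```text
t: 43.35
tcp_pos: [0.5028, 0.2652, 0.1706]
tool_rot: [0.713, 0.679, 0.12, 0.126]
force: [0.3, 0.1, -3.3]
finger_gap: 0.109
gripper_force: 59.5
```

Call:
{"api": "apply_moves", "payload": {"plan": [[0,-0.0026,0,-0.014,0,0,1],[0,-0.0026,0,-0.014,0,0,1],[0,0,0,0,0,0,1]]}}

```text
t: 43.72
tcp_pos: [0.4985, 0.2656, 0.1693]
tool_rot: [0.711, 0.677, 0.13, 0.136]
force: [1.9, -2.2, -2.8]
finger_gap: 0.102
gripper_force: 59.4
```

```bash
python3 d.py
```

```text
t 43.725 tcp [0.4985 0.2656 0.1693] axes x,z [0.0481 0.9988 0.0003] [ 0.3701 -0.0175 -0.9288] F [ 1.9131 -2.2104 -2.8022] gap 0.10193908108310698 gf 59.444019198417664
```

Call:
{"api": "apply_moves", "payload": {"plan": [[0,-0.0003,0.001,0,0,0,1],[0,-0.0003,0.001,0,0,0,1],[0,0,0,0,0,0,1]]}}

```text
t: 44.1
tcp_pos: [0.4992, 0.2659, 0.1675]
tool_rot: [0.711, 0.677, 0.131, 0.136]
force: [2.0, -0.1, 0.4]
finger_gap: 0.108
gripper_force: 59.7
```

Call:
{"api": "apply_moves", "payload": {"plan": [[0,-0.0003,0.001,0,0,0,1],[0,-0.0003,0.001,0,0,0,1],[0,0,0,0,0,0,1]]}}

```text
t: 44.48
tcp_pos: [0.4998, 0.266, 0.1659]
tool_rot: [0.711, 0.677, 0.131, 0.137]
force: [4.1, -0.6, 4.7]
finger_gap: 0.106
gripper_force: 60.5
```

Call:
{"api": "apply_moves", "payload": {"plan": [[0,0,0,0,0,0,0.6],[0,0,0,0,0,0,0.3],[0,0,0,0,0,0,0.2],[0,0,0,0,0,0,0.2],[0,0,-0.02,0,0,0,0.2],[0,0,-0.05,0,0,0,0.2],[0,0,-0.06,0,0,0,0.2],[0,0,-0.06,0,0,0,0.2]]}}

```text
t: 45.48
tcp_pos: [0.4271, 0.2686, 0.3426]
tool_rot: [0.711, 0.677, 0.129, 0.136]
force: [0.2, 1.0, 0.5]
finger_gap: 0.398
gripper_force: 0.0
```

Call:
{"api": "apply_moves", "payload": {"plan": [[0,0,0,0.098,0,0,-0.1],[0,0,0,0.098,0,0,-0.1],[0,0,0,0.098,0,0,-0.1],[0,0,0,0.098,0,0,-0.1],[0,0,0,0,0,0,-0.1]]}}

```text
t: 46.1
tcp_pos: [0.4295, 0.2686, 0.3408]
tool_rot: [0.725, 0.689, -0.005, -0.005]
force: [-0.1, 0.7, 0.3]
finger_gap: 0.545
gripper_force: 0.0
```

```bash
python3 d.py .598 .308 .20 1.494
python3 - <<'E'
from h import *
np.set_printoptions(precision=4,suppress=True)
im=snapshot('side');im2=snapshot('top')
o=np.zeros((600,780,3),np.uint8)
o[:330]=cv2.resize(im2[130:240,40:300,::-1],(780,330),interpolation=cv2.INTER_CUBIC)
o[330:,:480]=cv2.resize(im[200:335,140:380,::-1],(480,270),interpolation=cv2.INTER_CUBIC)
cv2.imwrite('pics/z11.png',o)
a=im2.astype(int);m=((a[...,0]>180)&(a[...,1]>60)&(a[...,1]<150)&(a[...,2]<70)).astype(np.uint8)
k=max(cv2.findContours(m,0,1)[0],key=cv2.contourArea);r=cv2.minAreaRect(k)
b=np.array([onz('top',*p,.025) for p in cv2.boxPoints(r)]);print(b,b.mean(0))
E
```

```text
t 46.1 tcp [0.4295 0.2686 0.3408] axes x,z [ 0.0505  0.9987 -0.0003] [-0.0142  0.0004 -0.9999] F [-0.0865  0.6768  0.3142] gap 0.5449151775865549 gf 0.0
shift [0.0479 0.1683 0.1384] turn [-0.0142  0.0005  0.0263]
[[0.5816 0.4172 0.025 ]
 [0.6289 0.4158 0.025 ]
 [0.6131 0.199  0.025 ]
 [0.5666 0.2011 0.025 ]] [0.5975 0.3083 0.025 ]
```

View pics/z11.png

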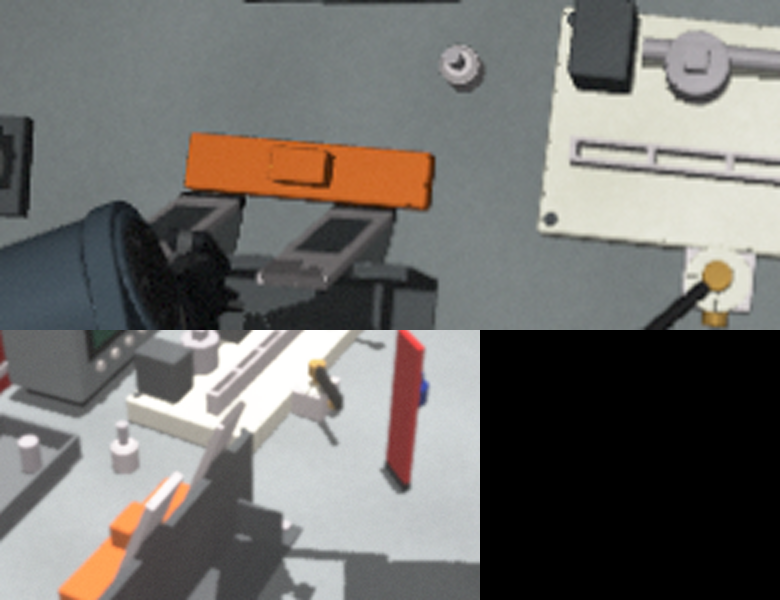

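Call:
{"api": "apply_moves", "payload": {"plan": [[0.012,0.042,0,-0.0142,0,0.02,-0.1],[0.012,0.042,0,0,0,0,-0.1],[0.012,0.042,0,0,0,0,-0.1],[0.0115,0.042,0,0,0,0,-0.1],[0,0,0.05,0,0,0,-0.1],[0,0,0.05,0,0,0,-0.1],[0,0,0.05,0,0,0,-0.1],[0,0,0,0,0,0,-0.1]]}}

```text
t: 47.2
tcp_pos: [0.5946, 0.3047, 0.1863]
tool_rot: [0.731, 0.683, -0.005, -0.002]
force: [-0.3, 0.6, 1.0]
finger_gap: 0.55
gripper_force: 0.0
```

```bash
python3 d.py .5975 .308 .032 1.4995
```

```text
t 47.2 tcp [0.5946 0.3047 0.1863] axes x,z [ 0.0681  0.9977 -0.0044] [-0.0106 -0.0037 -0.9999] F [-0.3275  0.6328  1.0249] gap 0.550266556764039 gf 0.0
shift [0.0041 0.0042 0.1543] turn [-0.0103  0.0044  0.0031]
```

Call:
{"api": "apply_moves", "payload": {"plan": [[0.004,0.004,0.03,-0.01,0.004,0.003,-0.1],[0,0,0.04,0,0,0,-0.1],[0,0,0,0,0,0,-0.1],[0,0,0,0,0,0,-0.1]]}}

```text
t: 47.7
tcp_pos: [0.6052, 0.3101, 0.1237]
tool_rot: [0.732, 0.681, 0.007, 0.003]
force: [0.4, -0.1, 0.3]
finger_gap: 0.55
gripper_force: 0.0
```

```bash
python3 d.py .5975 .308 .032 1.4995
```

```text
t 47.7 tcp [0.6052 0.3101 0.1237] axes x,z [0.0715 0.9974 0.0056] [ 0.0145  0.0046 -0.9999] F [ 0.4205 -0.1412  0.3192] gap 0.5495171127621945 gf 0.0
shift [-0.0032 -0.0088  0.0916] turn [ 0.0142 -0.0056 -0.0003]
```

Call:
{"api": "apply_moves", "payload": {"plan": [[0,0,0,0,0,0,-0.1],[0,0,0,0,0,0,-0.1],[0,0,0,0,0,0,-0.1],[0,0,0,0,0,0,-0.1]]}}

```text
t: 48.2
tcp_pos: [0.6037, 0.3094, 0.1209]
tool_rot: [0.732, 0.681, 0.005, 0.002]
force: [-0.2, -0.1, -0.5]
finger_gap: 0.552
gripper_force: 0.0
```

```bash
python3 d.py .5975 .308 .032 1.4995
```

```text
t 48.2 tcp [0.6037 0.3094 0.1209] axes x,z [0.0719 0.9974 0.004 ] [ 0.0103  0.0033 -0.9999] F [-0.1683 -0.0866 -0.4717] gap 0.5524256299127569 gf 0.0
shift [-0.0022 -0.007   0.0889] turn [ 0.01   -0.004  -0.0007]
```

Call:
{"api": "apply_moves", "payload": {"plan": [[-0.0022,-0.007,0.03,0.01,-0.004,0,-0.1],[0,0,0.03,0,0,0,-0.1],[0,0,0,0,0,0,-0.1],[0,0,0,0,0,0,-0.1],[0,0,0,0,0,0,-0.1],[0,0,0,0,0,0,-0.1]]}}

```text
t: 48.95
tcp_pos: [0.5976, 0.308, 0.062]
tool_rot: [0.732, 0.681, 0.001, 0.0]
force: [0.3, -0.3, 0.4]
finger_gap: 0.552
gripper_force: 0.0
```

```bash
python3 d.py .5975 .308 .032 1.4995
```

```text
t 48.95 tcp [0.5976 0.308  0.062 ] axes x,z [0.0719 0.9974 0.0007] [ 0.0019  0.0006 -1.    ] F [ 0.2541 -0.2557  0.3509] gap 0.5518694879601037 gf 0.0
shift [-0.     -0.0001  0.03  ] turn [ 0.0019 -0.0007 -0.0006]
```

Call:
{"api": "apply_moves", "payload": {"plan": [[0,0,0.02,0,0,0,-0.1],[0,0,0.009,0,0,0,-0.1],[0,0,0,0,0,0,0],[0,0,0,0,0,0,0.2],[0,0,0,0,0,0,0.25],[0,0,0,0,0,0,0.3],[0,0,0,0,0,0,0.6],[0,0,0,0,0,0,1]], "force": 50}}

```text
t: 49.95
tcp_pos: [0.5977, 0.3079, 0.0324]
tool_rot: [0.732, 0.681, 0.001, 0.0]
force: [0.8, 0.2, 2.4]
finger_gap: 0.339
gripper_force: 51.6
```

Call:
{"api": "apply_moves", "payload": {"plan": [[0,0,0,0,0,0,1],[0,0,0,0,0,0,1],[0,0,0,0,0,0,1]]}}

```text
t: 50.32
tcp_pos: [0.5977, 0.3079, 0.0324]
tool_rot: [0.732, 0.681, 0.001, 0.0]
force: [1.0, -0.6, 5.3]
finger_gap: 0.342
gripper_force: 51.8
```

```bash
python3 d.py .6003 .346 .033 1.518
```

```text
t 50.325 tcp [0.5977 0.3079 0.0324] axes x,z [0.0719 0.9974 0.0005] [ 0.0018  0.0004 -1.    ] F [ 1.0435 -0.5938  5.3331] gap 0.34196822690482287 gf 51.76125526428223
shift [ 0.0382 -0.0001 -0.0006] turn [ 0.0018 -0.0005 -0.0191]
```

Call:
{"api": "apply_moves", "payload": {"plan": [[0.003,0,-0.0005,0,0,-0.0024,1],[0.005,0,0,0,0,-0.0024,1],[0.005,0,0,0,0,-0.0024,1],[0.005,0,0,0,0,-0.0024,1],[0.005,0,0,0,0,-0.0024,1],[0.005,0,0,0,0,-0.0024,1],[0.005,0,0,0,0,-0.0024,1],[0.0052,0,0,0,0,-0.0023,1]]}}

```text
t: 51.32
tcp_pos: [0.6, 0.3434, 0.0324]
tool_rot: [0.726, 0.688, -0.001, 0.001]
force: [2.6, -8.5, 5.2]
finger_gap: 0.339
gripper_force: 51.9
```

Call:
{"api": "apply_moves", "payload": {"plan": [[0,0,0,0,0,0,1],[0,0,0,0,0,0,1],[0,0,0,0,0,0,1],[0,0,0,0,0,0,1]]}}

```text
t: 51.82
tcp_pos: [0.6, 0.3443, 0.0324]
tool_rot: [0.726, 0.688, -0.0, 0.001]
force: [2.9, -3.8, 3.7]
finger_gap: 0.335
gripper_force: 51.8
```

```bash
python3 d.py .6003 .346 .0325 1.518
```

```text
t 51.825 tcp [0.6    0.3443 0.0324] axes x,z [ 0.0528  0.9986 -0.0022] [ 0.0008 -0.0023 -1.    ] F [ 2.9114 -3.828   3.6633] gap 0.33523213637472177 gf 51.802940368652344
shift [ 0.0018  0.0002 -0.0001] turn [ 0.0009  0.0022 -0.    ]
```

Good. Release, rise straight up and look.

Call:
{"api": "apply_moves", "payload": {"plan": [[0.002,0,0,0,0,0,1],[0,0,0,0,0,0,1],[0,0,0,0,0,0,0.25],[0,0,0,0,0,0,0],[0,0,0,0,0,0,-0.1],[0,0,-0.03,0,0,0,-0.1],[0,0,-0.06,0,0,0,-0.1],[0,0,-0.06,0,0,0,-0.1]]}}

```text
t: 52.82
tcp_pos: [0.5983, 0.3481, 0.1827]
tool_rot: [0.725, 0.688, -0.001, -0.001]
force: [1.2, 0.8, 0.3]
finger_gap: 0.545
gripper_force: 0.0
```

Call:
{"api": "apply_moves", "payload": {"plan": [[0,0,-0.06,0,0,0,-0.1],[0,0,-0.05,0,0,0,-0.1],[-0.05,-0.03,0,0,0,0,-0.1],[-0.05,-0.03,0,0,0,0,-0.1],[-0.05,-0.03,0,0,0,0,-0.1],[-0.05,-0.03,0,0,0,0,-0.1],[-0.05,-0.03,0,0,0,0,-0.1],[-0.05,-0.03,0,0,0,0,-0.1]]}}

```text
t: 53.82
tcp_pos: [0.4022, 0.057, 0.2921]
tool_rot: [0.725, 0.689, -0.0, -0.0]
force: [1.0, -1.3, 0.8]
finger_gap: 0.55
gripper_force: 0.0
```

Call:
{"api": "apply_moves", "payload": {"plan": [[-0.05,0,0,0,0,0,-0.1],[-0.05,0,0,0,0,0,-0.1],[-0.05,0,0,0,0,0,-0.1],[-0.05,0,0,0,0,0,-0.1],[0,0,0,0,0,0,-0.1],[0,0,0,0,0,0,-0.1]]}}

```text
t: 54.58
tcp_pos: [0.3926, -0.141, 0.2919]
tool_rot: [0.726, 0.688, 0.0, -0.001]
force: [-0.4, 0.1, 0.0]
finger_gap: 0.552
gripper_force: 0.0
```

```bash
python3 d.py
python3 - <<'E'
from h import *
np.set_printoptions(precision=4,suppress=True)
im=snapshot('side');im2=snapshot('top')
o=np.zeros((600,780,3),np.uint8)
o[:330]=cv2.resize(im2[130:240,40:300,::-1],(780,330),interpolation=cv2.INTER_CUBIC)
o[330:,:480]=cv2.resize(im[200:335,140:380,::-1],(480,270),interpolation=cv2.INTER_CUBIC)
o[330:480,490:780]=cv2.resize(im2[150:251,230:425,::-1],(290,150),interpolation=cv2.INTER_CUBIC)
cv2.imwrite('pics/z12.png',o)
a=im2.astype(int);m=((a[...,0]>180)&(a[...,1]>60)&(a[...,1]<150)&(a[...,2]<70)).astype(np.uint8)
k=max(cv2.findContours(m,0,1)[0],key=cv2.contourArea);r=cv2.minAreaRect(k)
b=np.array([onz('top',*p,.025) for p in cv2.boxPoints(r)]);print(b,b.mean(0))
E
```

```text
t 54.575 tcp [ 0.3926 -0.141   0.2919] axes x,z [0.0533 0.9986 0.0016] [-0.0013  0.0016 -1.    ] F [-0.3985  0.0705  0.04  ] gap 0.5519856295774724 gf 0.0
[[0.5817 0.4538 0.025 ]
 [0.6293 0.4535 0.025 ]
 [0.6176 0.2375 0.025 ]
 [0.5708 0.2385 0.025 ]] [0.5999 0.3458 0.025 ]
```

View pics/z12.png

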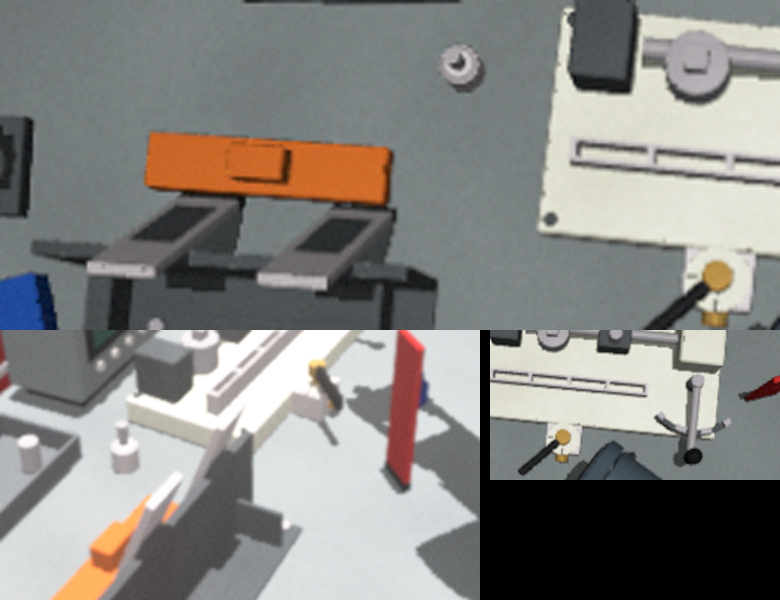

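Run:
```python
from h import *
C=np.array([.5999,.3458,0]);n=np.array([.9988,-.049,0]);w=np.array([.049,.9988,0])
for c in(.050,-.080):
  for g in(0,5,10):
    X=65-g-9.2;th=np.arctan(X/130)
    p=C-.09*n+c*w+n*(X-220*np.sin(th))/1e3+[0,0,.22*np.cos(th)]
    f=C-.09*n+c*w+n*(X+9.2)/1e3+[0,0,.004]
    print(c,g,(proj('top',[p,f])-[40,130])*3)
```

```text
0.05 0 [[120.92412215 280.70877554]
 [213.79408472 192.78328482]]
0.05 5 [[119.82149356 278.21969615]
 [213.2458663  198.29885063]]
0.05 10 [[118.82525307 275.39404291]
 [212.69919093 203.81850083]]
-0.08 0 [[282.85841503 292.04493336]
 [354.85505328 201.62698537]]
-0.08 5 [[282.05619176 289.54726409]
 [354.35106216 207.19915703]]
-0.08 10 [[281.34056062 286.70675751]
 [353.84809863 212.77549059]]
```

Run:
```python
from h import *
ims=[snapshot('top').astype(int) for _ in range(4)]
im=np.mean(ims,0).round().astype(int)
for c in(107,111,115,130,154,158,162):
    print(c,[(r,tuple(im[r,c])) for r in range(190,204)])
for c in(80,84,133,138):
    print(c,[(r,tuple(im[r,c])) for r in range(212,232,1)])
```

```text
107 [(190, (np.int64(204), np.int64(104), np.int64(40))), (191, (np.int64(204), np.int64(104), np.int64(40))), (192, (np.int64(196), np.int64(100), np.int64(38))), (193, (np.int64(115), np.int64(57), np.int64(20))), (194, (np.int64(39), np.int64(22), np.int64(11))), (195, (np.int64(46), np.int64(46), np.int64(45))), (196, (np.int64(108), np.int64(105), np.int64(104))), (197, (np.int64(108), np.int64(105), np.int64(104))), (198, (np.int64(99), np.int64(96), np.int64(96))), (199, (np.int64(49), np.int64(52), np.int64(52))), (200, (np.int64(43), np.int64(45), np.int64(46))), (201, (np.int64(42), np.int64(44), np.int64(45))), (202, (np.int64(53), np.int64(53), np.int64(53))), (203, (np.int64(81), np.int64(79), np.int64(80)))]
111 [(190, (np.int64(204), np.int64(103), np.int64(39))), (191, (np.int64(204), np.int64(105), np.int64(42))), (192, (np.int64(204), np.int64(104), np.int64(41))), (193, (np.int64(163), np.int64(80), np.int64(29))), (194, (np.int64(55), np.int64(31), np.int64(14))), (195, (np.int64(38), np.int64(37), np.int64(37))), (196, (np.int64(91), np.int64(89), np.int64(89))),
[... 7594 characters left out ...]
np.int64(106))), (219, (np.int64(110), np.int64(106), np.int64(108))), (220, (np.int64(110), np.int64(106), np.int64(107))), (221, (np.int64(112), np.int64(110), np.int64(110))), (222, (np.int64(164), np.int64(158), np.int64(158))), (223, (np.int64(190), np.int64(183), np.int64(184))), (224, (np.int64(184), np.int64(179), np.int64(180))), (225, (np.int64(139), np.int64(136), np.int64(138))), (226, (np.int64(82), np.int64(84), np.int64(86))), (227, (np.int64(76), np.int64(82), np.int64(83))), (228, (np.int64(78), np.int64(81), np.int64(84))), (229, (np.int64(76), np.int64(79), np.int64(83))), (230, (np.int64(78), np.int64(83), np.int64(85))), (231, (np.int64(79), np.int64(84), np.int64(86)))]
```

Run:
```python
from h import *
C=np.array([.5999,.3458,0]);n=np.array([.9987,-.051,0]);w=np.array([.051,.9987,0])
for c in(.054,-.080):
  e=C-.025*n+c*w
  P=[e+[0,0,.025]]
  for g in(0,2.5,5,8):
    th=np.arctan((65-g-9.2)/130); P.append(e-n*(g+12*np.sin(th))/1e3+[0,0,(10*np.sin(th)+12*np.cos(th))/1e3])
  print(c,proj('top',P).round(2).tolist())
```

```text
0.054 [[107.3, 193.05], [108.33, 195.32], [108.26, 196.19], [108.18, 197.05], [108.09, 198.08]]
-0.08 [[156.38, 196.22], [157.12, 198.5], [157.05, 199.37], [156.97, 200.24], [156.89, 201.28]]
```

```bash
python3 -c "
from station import *
print(sign_off())"
```

```text
the job is handed in; nothing more can be done
None
```

The job is handed in: the selector is in neutral, the bleed valve is at about 45 degrees, and both slats present (2 and 4) lean on the upstand with their feet within about 1 mm of the stop block. The block is centred, with about 65 mm clear. It was found about 38 mm out of place partway through, while the second slat was going in, and I slid it back.

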